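# Cork between the slate key slabs

## Robot

A 7-joint arm with a two-finger parallel gripper is mounted at the origin on the work surface. World frame = base frame: x ahead of the robot, y to its left, z up, the work surface at z = 0. Lengths are in mm, angles in rad, forces in N, time in s.
With the tool pointing down it reaches from about 400 to 925 mm from the base axis. Payload 4.1 kg.
Tool frame: the origin (TCP) lies midway between the tips of the shut fingers; the grasp point (between the pads) lies 19 mm behind it; z points along the fingers, y is the direction in which the jaws open and shut (so a half turn about z gives the same grasp; the last joint's range is limited). The gripper opens to 85 mm and grips with 20 to 120 N. Pads are 22 mm wide; open, the fingers measure 114 mm over their backs; the gripper's body (76 mm by 85 mm) begins 54 mm behind the grasp point. The pads swing forward as they close: fully open they stand 13 mm farther back than shut.
Start: joints at [-1.254, 0.398, 0.045, 1.537, -0.019, 1.207, -0.051], TCP at [262.533, 594.66, 231.347] pointing down, gripper open.
Joint ranges: [-2.82, 2.82], [-0.49, 2.23], [-1.37, 1.46], [0, 2.46], [-1.36, 4.5], [0.23, 2], [-2.94, 2.94]. Speed limits (rad/s): [2.57, 2.57, 3.14, 3.14, 3.14, 3.14, 3.14].

## Interface

Orientations are given as a unit quaternion [w, x, y, z].
In Python, from cell import read_state, eyes, r gives the robot as it stands.
- The arm moves only by the tool apply_moves, never from a script. Its argument "deltas" is a list of rows, each a list of 7 numbers: the opening, from 0 (shut) to 1 (fully open), then the shift along the tool's x, y, z each as a share of 20 mm, from -1 to 1, then the turn, a rotation vector about the tool's x, y, z each as a share of 30 degrees, from -1 to 1. In form: [[hand, dx, dy, dz, rx, ry, rz], ...]. A call has exactly 5 rows; each row shifts and turns the commanded pose from where the row before left it, along the tool's axes as they then stand; what a row does not reach is not made up. A row lasts 1/12 s, in which the tool goes at most 41.7 mm and 7.16 degrees, less where a joint would pass 70% of its speed; a pose out of reach is approached as far as the arm can. A call with a number of a shift or a turn outside -1 to 1 is refused whole. A call with a gripper value outside its range is refused whole. The fingers move at their own pace and stop on an object; "force" is the grip in N (left out, the last holds). Time passes only in rows, so rows that do not move let the fingers close, or fill a call up. It gives the time, the measured TCP pose, the force and the opening at its end, in the units of the state.
- read_state(): the state, without advancing time (a new reading comes with each control period).
- eyes.capture(name): name is "scene" or "top" or "wrist"; returns a dict with "pixels" (400x640x3 uint8, red, green, blue), "intrinsics" (3x3 intrinsics, pixels), "R" (3x3) and "t" (3): a world point X has camera coordinates R X + t. Camera axes: x right, y down, z forward; pixel columns grow to the right and rows downward; lengths in mm; the calibration is good to about 2 mm. The wrist camera is an equidistant fisheye: a pixel r from the principal point sees the ray r / f radians off the axis. A picture is of the moment at which its call begins. There is no depth.
- r.sign_off(): hands the job in, once; it reports no verdict.
The state is a dict: "clock": time; "qpos": joint angles; "joint_vel": joint speeds; "joint_torque": joint torques, N m; "tool_pos": TCP position; "eef_rot": TCP orientation; "contact_force": force on the tool from outside, world axes, zero at the start; "moment": the same for the moment, N m; "gripper_width": finger opening in mm.
Only numpy, scipy, OpenCV 4.12 (cv2) and the standard library are available. Lean on these libraries where they do the work, as an engineer would, in place of code of your own. Each camera call takes 0.05 s, during which the arm holds its last target.

## Task

Stack the two slate key slabs with the cork sheet between them: with light pressure slide the cork sheet along its wooden ledge until a good part of it (about a third of its length) overhangs the open front while it still lies flat, then pick it up by that end and lay it on the longer slab, centred and lined up with it lengthwise, and let go of it. Then set the shorter slab flat on the cork, centred and lined up lengthwise too. Set both down rather than dropping them, leave the longer slab where it lies, and do not disturb the other things on the shelf.

Things in the scene. Friction and masses are not known exactly. Their poses are not given: they have to be found in the camera images.
- ledge: fixed dark wooden block 176 x 104 mm (x, y), 50 mm high; origin at the centre of its underside. On top a waxed channel 70 mm wide runs along x between side rims 17 mm wide and an end wall 10 mm thick at the +x end, all 9 mm above the channel floor. The channel is open at the -x end (front face at x = -88 mm, with a small brass knob), which looks roughly towards the robot
- ledge_front (a point): middle of the open front edge of the ledge's channel floor: 88 mm from the ledge's origin along its -x, 50 mm up; axes as the ledge
- cork_sheet: stiff cork board 150 x 64 x 6 mm (x, y, z), 50 g; origin at the centre of its underside. Starts in the channel, 3 mm clear of the rims, lower than they are, wholly behind the open front. A fingertip pressing on its top with 5 to 12 N drags it along (friction 0.35 on the ledge, more on the finger); hit or pressed with over 60 N it cracks, so touch it at 15 mm/s or less. Overhanging by more than 75 mm it tips off
- long_slab: the lower layer: loose grey slate slab, 150 mm long (x) x 54 mm wide (y) x 22 mm thick, about 0.5 kg, lying on the shelf; origin at the centre of its underside
- short_slab: the upper layer: loose grey slate slab, 120 mm long (x) x 54 mm wide (y) x 17 mm thick, about 0.3 kg, lying on the shelf; origin at the centre of its underside
- stopper: small green glass bottle stopper standing 50 mm high, 40 mm across; leave alone; origin at the underside
- keyring: pewter ring with two flat keys, about 95 mm long, lying flat; leave alone; origin at the underside
- snuffer: brass candle snuffer lying, 180 mm long, 36 mm high at its bell; leave alone; origin at the underside
- button_box: carved bone box 80 x 115 x 52 mm; leave alone; origin at the underside
- bowl: white bowl, 110 mm across, 45 mm high; leave alone; origin at the underside
- candlestick: brass candlestick with a candle, 94 mm across, 104 mm high; leave alone; origin at the underside
Not all that is in view belongs to the job. Of the things that look like the cork_sheet, the middle-sized one is meant.

How it is judged (in metres and radians):
On the way, in this order (a step that is already met when the one before it is completed fails the run):
1. the cork sheet lies flat on the ledge with 30 to 74 mm of it overhanging the open front (x of cork_sheet in the frame of ledge between -0.087 and -0.043 m and angle between cork_sheet's own z axis and vertical below 0.06 rad and contact force between cork_sheet and ledge above 0.03 N and z of cork_sheet in the frame of ledge below 0.053 m), for 0.1 s.
2. the cork sheet lies on the long slab, centred and lined up, let go of, with the short slab not yet on it (horizontal distance between cork_sheet and long_slab below 0.012 m and angle between the x axis of cork_sheet and the x axis of long_slab, either way round below 0.14 rad and angle between cork_sheet's own z axis and vertical below 0.06 rad and z of cork_sheet in the frame of long_slab between 0.019 and 0.025 m and distance of long_slab from where it was at the start of the episode below 0.025 m and angle between long_slab's own z axis and vertical below 0.05 rad and contact force between cork_sheet and long_slab above 0.1 N and contact force between the fingers and cork_sheet below 0.01 N and contact force between cork_sheet and short_slab below 0.01 N), for 0.2 s.
At the end, for the whole second after the job is handed in: Long slab within 25 mm of its start, cork flat on it, short slab flat on the cork; centres of cork and short slab within 12 mm of the long slab's centre from above, long sides within 8 degrees of its long sides (either way round); all at rest and released (horizontal distance between each of cork_sheet, short_slab and long_slab below 0.012 m and angle between the x axis of each of cork_sheet, short_slab and the x axis of long_slab, either way round below 0.14 rad and angle between each of cork_sheet, short_slab's own z axis and vertical below 0.06 rad and z of cork_sheet in the frame of long_slab between 0.019 and 0.025 m and distance of long_slab from where it was at the start of the episode below 0.025 m and angle between long_slab's own z axis and vertical below 0.05 rad and z of short_slab in the frame of cork_sheet between 0.003 and 0.009 m and contact force between short_slab and cork_sheet above 0.5 N and linear speed of each of cork_sheet, long_slab, short_slab below 0.02 m/s); the robot touches nothing.
It fails at once if the cork sheet is pressed on the ledge with more than 60 N (contact force between cork_sheet and ledge above 60 N).
It fails at once if the cork sheet is dropped (falls free faster than 0.45 m/s, about 10 mm of fall) (contact force between anything else and cork_sheet below 0.01 N and linear speed of cork_sheet above 0.45 m/s).
It fails at once if the short slab is dropped (falls free faster than 0.45 m/s, about 10 mm of fall) (contact force between anything else and short_slab below 0.01 N and linear speed of short_slab above 0.45 m/s).
It fails at once if another thing on the shelf is moved by more than 30 mm (distance of any of stopper, keyring, snuffer, button_box, bowl, candlestick from where it was at the start of the episode above 0.03 m).
It also fails if it takes over 72 s, if anything falls off the work surface, if the arm or the gripper's body presses on something with over 40 N, if the wrist force passes 120 N, or if a joint passes its speed limit or range.

## Working session

There is one attempt and no reset: what is moved stays moved. The work goes in short steps, Python scripts to look and compute and a tool call to move; the robot and the scene stay as the last step left them, time stands still between calls to the robot, and variables do not carry over. Pictures are saved under pics/ and viewed, and the job is handed in when it is done.

Besides the shell and the picture viewer there is one more tool, called after "Emit:" by a JSON object that holds its "api" and its "payload", one argument or row to a line. apply_moves: Moves the arm, as the interface text tells. Shift numbers are shares of 20 mm and turn numbers shares of 30 degrees, none past 1 either way. Its arguments: {"type":"object","properties":{"deltas":{"type":"array"},"force":{"type":"number"}},"required":["deltas"]}

```bash
ls; mkdir -p pics; python3 - <<'E'
from cell import read_state, eyes, r
import cv2,json
print(read_state())
for n in ("scene","top","wrist"):
    c=eyes.capture(n); cv2.imwrite(f"pics/{n}0.png",c["pixels"][:,:,::-1]); print(n,c["intrinsics"],c["R"],c["t"])
E
```

```text
pics
{'clock': 0.0, 'qpos': array([-1.25398902,  0.39922376,  0.04503738,  1.53786166, -0.01868465,
        1.20687525, -0.05069168]), 'joint_vel': array([ 0.00024788, -0.00060051, -0.00045606, -0.00120995,  0.00052939,
        0.00025174,  0.00144042]), 'joint_torque': array([-1.14833787e-03, -4.75120282e+01,  1.36393491e+00, -2.54233360e+01,
        1.14987139e-02,  9.49303707e-03,  5.88520891e-06]), 'tool_pos': array([262.28972639, 594.05474473, 230.25115406]), 'eef_rot': array([-1.25966810e-04,  2.06348893e-01,  9.78477995e-01, -9.65246091e-04]), 'contact_force': array([-0.56296824,  0.08577267, -0.35244255]), 'moment': array([-0.01286263, -0.04953157,  0.00018498]), 'gripper_width': 84.96285187127613}
scene [[392.63337692   0.         324.06770311]
 [  0.         392.63337692 198.96208708]
 [  0.           0.           1.        ]] [[ 0.1868344   0.98238241 -0.00420832]
 [ 0.80116497 -0.15484587 -0.57806353]
 [-0.56853108  0.10463059 -0.81598091]] [ -80.99595022 -378.44941348 1234.2609008 ]
top [[462.02472819   0.         322.52787876]
 [  0.         462.02472819 200.17089643]
 [  0.           0.           1.        ]] [[ 2.84531630e-03 -9.99730264e-01 -2.30500247e-02]
 [-9.95034314e-01 -5.37139704e-04 -9.95310229e-02]
 [ 9.94917947e-02  2.32187628e-02 -9.94767446e-01]] [  10.08372733  532.22097653 1062.75882805]
wrist [[309.70691629   0.         320.02238649]
 [  0.         309.70691629 196.50466888]
 [  0.           0.           1.        ]] [[ 0.40382367  0.91483363 -0.00242399]
 [ 0.87075351 -0.38355064  0.30769665]
 [ 0.28056152 -0.12636589 -0.95148142]] [-648.99251536  -40.89661747  381.77878592]
```

View pics/top0.png

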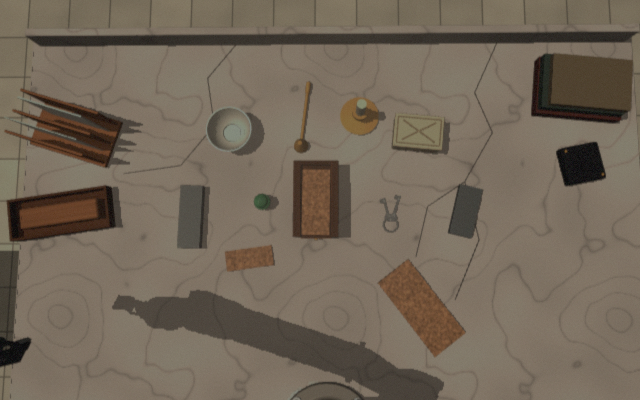

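View pics/scene0.png

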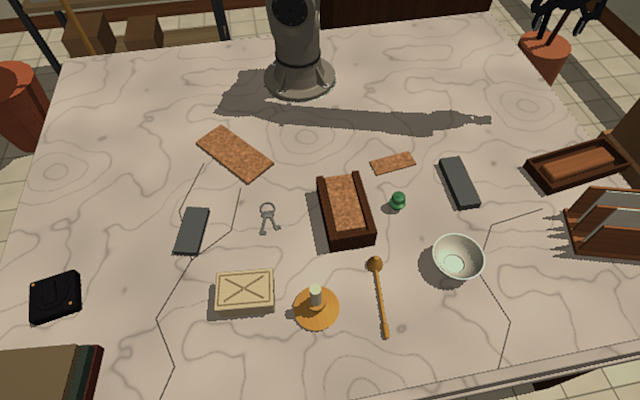

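View pics/wrist0.png

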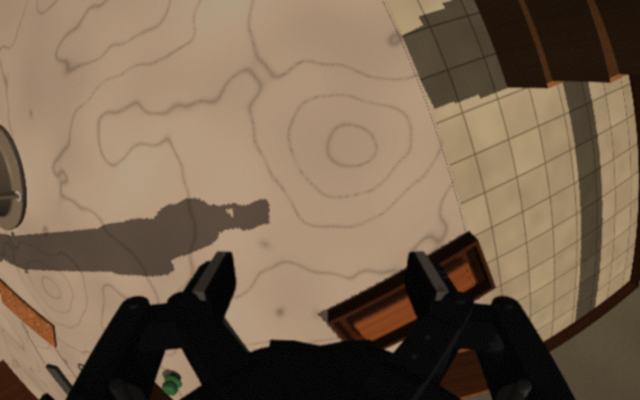

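The top view shows three cork boards: one in the ledge at px (318,202), a large loose one at (421,308) and a small loose one at (249,258). The middle-sized one is the one in the ledge. The slabs are at (191,216), which looks like the long one, and (465,211). I'll check these in a close crop.

```bash
cat > h.py <<'E'
from cell import read_state, eyes, r
import cv2, numpy as np
from scipy.spatial.transform import Rotation
def ray(c,px,z):
    K,R,t=c["intrinsics"],np.array(c["R"]),np.array(c["t"])
    C=-R.T@t
    px=np.atleast_2d(px).astype(float)
    d=np.c_[(px[:,0]-K[0,2])/K[0,0],(px[:,1]-K[1,2])/K[1,1],np.ones(len(px))]@R
    return C+d*((z-C[2])/d[:,2])[:,None]
def proj(c,X):
    K,R,t=c["intrinsics"],np.array(c["R"]),np.array(c["t"])
    p=np.atleast_2d(X)@R.T+t
    return np.c_[p[:,0]/p[:,2]*K[0,0]+K[0,2],p[:,1]/p[:,2]*K[1,1]+K[1,2]]
def crop(c,x0,y0,x1,y1,s,name):
    cv2.imwrite(name,cv2.resize(c["pixels"][y0:y1,x0:x1,::-1],None,fx=s,fy=s,interpolation=cv2.INTER_CUBIC))
def pose():
    s=read_state(); w,x,y,z=s["eef_rot"]; return s,Rotation.from_quat([x,y,z,w]).as_matrix()
E
python3 - <<'E'
from h import *
t=eyes.capture("top"); s=eyes.capture("scene")
np.savez("c0.npz",t=t["pixels"],s=s["pixels"])
a=cv2.resize(t["pixels"][150:260,165:350,::-1],None,fx=4,fy=4,interpolation=cv2.INTER_CUBIC)
cv2.imwrite("pics/a.png",a)
crop(t,430,170,500,250,6,"pics/b.png")
crop(s,300,140,500,260,4,"pics/c.png")
for c in(t,s): print(-np.array(c["R"]).T@np.array(c["t"]))
E
```

```text
[ 423.81365998  -14.30906073 1110.40281358]
[1020.048932   -108.17377646  788.02467232]
```

View pics/a.png

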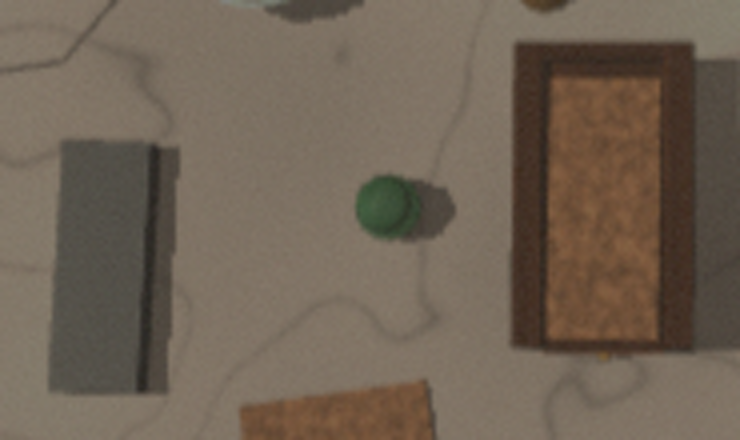

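View pics/b.png

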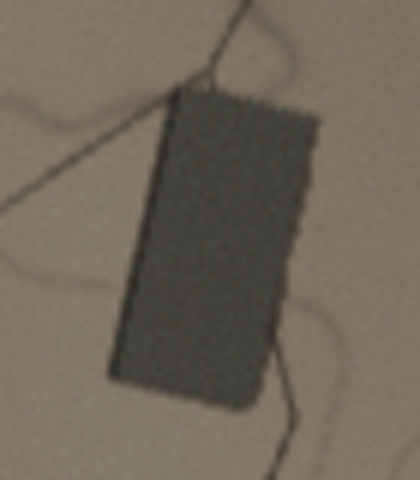

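View pics/c.png

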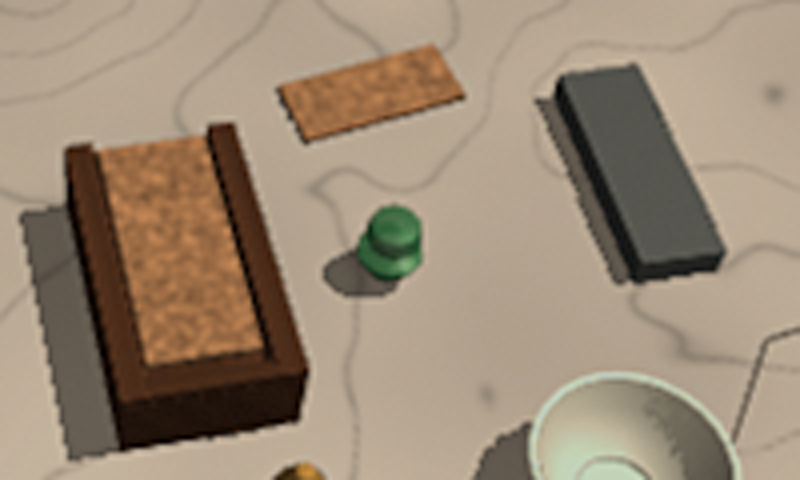

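```bash
python3 - <<'E'
from h import *
t=eyes.capture("top")
def fit(px,z,n):
    P=ray(t,px,z)[:,:2]; 
    print(n,P.round(1).tolist(),"c",P.mean(0).round(1),"edges",[np.linalg.norm(P[i]-P[i-3]).round(1) for i in range(4)],
     "long ang",[round(np.degrees(np.arctan2(*(P[a]-P[b])[::-1])),2) for a,b in((0,3),(1,2))])
o=lambda L,x,y,s:np.array(L)/s+[x,y]-0.4
fit(o([(62,141),(153,146),(137,392),(49,392)],165,150,4),22,"long")
fit(o([(180,88),(318,120),(250,410),(118,380)],430,170,6),17,"short")
fit(o([(515,43),(693,43),(695,352),(512,350)],165,150,4),59,"ledge")
fit(o([(548,77),(660,79),(660,342),(545,340)],165,150,4),56,"cork")
# masks
im=t["pixels"]; hsv=cv2.cvtColor(im,cv2.COLOR_RGB2HSV)
for n,(x0,y0,x1,y1),z,f in(("cork",(290,155,345,245),56,lambda h:(h[...,1]>100)&(h[...,2]>75)),
  ("long",(165,170,225,260),22,lambda h:(h[...,1]<45)&(h[...,2]<95)&(h[...,2]>45)),
  ("short",(430,175,500,250),17,lambda h:(h[...,1]<50)&(h[...,2]<80)&(h[...,2]>45)),
  ("ledge",(285,150,350,245),59,lambda h:h[...,1]>90)):
    m=f(hsv[y0:y1,x0:x1]).astype(np.uint8)
    cs=cv2.findContours(m,cv2.RETR_EXTERNAL,cv2.CHAIN_APPROX_NONE)[0]; c=max(cs,key=cv2.contourArea)
    P=ray(t,c.reshape(-1,2)+[x0,y0],z)[:,:2].astype(np.float32); print(n,cv2.minAreaRect(P),len(cs))
    print(hsv[(y0+y1)//2,(x0+x1)//2])
for n,X in (("stop",0),): print(ray(t,[(262,201),(390,213),(300,147),(230,131),(418,132),(359,117)],25).round(0))
E
```

```text
long [[569.3, 352.1], [566.3, 297.3], [420.1, 302.6], [419.9, 354.8]] c [493.9 326.7] edges [np.float64(55.0), np.float64(146.3), np.float64(52.3), np.float64(149.4)] long ang [np.float64(-1.03), np.float64(-2.07)]
short [[571.2, -313.7], [558.5, -367.5], [444.5, -337.5], [456.0, -286.6]] c [ 507.6 -326.3] edges [np.float64(55.2), np.float64(117.9), np.float64(52.2), np.float64(118.4)] long ang [np.float64(-13.26), np.float64(-14.7)]
ledge [[621.4, 77.9], [621.3, -24.8], [443.7, -25.9], [444.6, 78.0]] c [532.7  26.3] edges [np.float64(102.8), np.float64(177.6), np.float64(103.9), np.float64(176.8)] long ang [np.float64(-0.03), np.float64(0.34)]
cork [[602.0, 58.9], [600.8, -5.8], [449.4, -6.0], [450.4, 59.5]] c [525.6  26.6] edges [np.float64(64.8), np.float64(151.4), np.float64(65.5), np.float64(151.7)] long ang [np.float64(-0.22), np.float64(0.08)]
cork ((526.6829833984375, 26.622695922851562), (66.92870330810547, 153.40843200683594), 88.31683349609375) 10
[ 13 125 114]
long ((494.8307800292969, 323.0143127441406), (60.147003173828125, 147.9622039794922), 88.5627670288086) 6
[22 33 84]
short ((508.24053955078125, -325.2359924316406), (59.20842742919922, 119.50318145751953), 75.95753479003906) 2
[20 23 67]
ledge ((530.1402587890625, 27.751272201538086), (101.22284698486328, 179.47463989257812), 89.98448181152344) 2
[ 13 127 114]
[[ 530.  154.   25.]
 [ 502. -147.   25.]
 [ 660.   65.   25.]
 [ 700.  234.   25.]
 [ 696. -216.   25.]
 [ 733.  -76.   25.]]
```

Edges measure 150x65 for the cork, 148x54 and 118x54 for the slabs, and 177x103 for the ledge, so the identification holds. Next: shut the hand, square the yaw, and travel over the cork.

Emit:
{"api": "apply_moves", "payload": {
  "deltas": [
    [0,-1,-1,0,0,0,-0.2],
    [0,-1,-1,0,0,0,-0.2],
    [0,-1,-1,0,0,0,-0.2],
    [0,-1,-1,0,0,0,-0.2],
    [0,-1,-1,0,0,0,0]
  ],
  "force": 30
}}

```text
clock: 0.72
tool_pos: [339.2, 476.2, 231.4]
eef_rot: [-0.0, -0.004, 1.0, 0.0]
contact_force: [-0.4, -0.3, 0.6]
gripper_width: 25.7
```

Emit:
{"api": "apply_moves", "payload": {
  "deltas": [
    [0,-0.5,-1,0,0,0,0],
    [0,-0.5,-1,0,0,0,0],
    [0,-0.5,-1,0,0,0,0],
    [0,-0.5,-1,0,0,0,0],
    [0,-0.5,-1,0,0,0,0]
  ]
}}

```text
clock: 1.13
tool_pos: [389.8, 376.7, 231.4]
eef_rot: [0.0, -0.002, 1.0, 0.0]
contact_force: [-0.7, -0.2, -0.0]
gripper_width: -0.2
```

Emit:
{"api": "apply_moves", "payload": {
  "deltas": [
    [0,-0.5,-1,0,0,0,0],
    [0,-0.5,-1,0,0,0,0],
    [0,-0.5,-1,0,0,0,0],
    [0,-0.5,-1,0,0,0,0],
    [0,-0.5,-1,0,0,0,0]
  ]
}}

```text
clock: 1.55
tool_pos: [440.1, 276.8, 231.4]
eef_rot: [0.0, -0.002, 1.0, 0.0]
contact_force: [0.3, 0.2, 0.0]
gripper_width: 0.4
```

Emit:
{"api": "apply_moves", "payload": {
  "deltas": [
    [0,-0.5,-1,0.5,0,0,0],
    [0,-0.5,-1,0.5,0,0,0],
    [0,-0.5,-1,0.5,0,0,0],
    [0,-0.5,-1,0.5,0,0,0],
    [0,-0.5,-1,0.5,0,0,0]
  ]
}}

```text
clock: 1.97
tool_pos: [490.4, 177.1, 181.0]
eef_rot: [0.0, -0.002, 1.0, 0.0]
contact_force: [-0.4, -0.4, -0.2]
gripper_width: -0.1
```

Emit:
{"api": "apply_moves", "payload": {
  "deltas": [
    [0,-0.5,-1,0.5,0,0,0],
    [0,-0.5,-1,0.5,0,0,0],
    [0,-0.5,-1,0.5,0,0,0],
    [0,-0.5,-1,0.5,0,0,0],
    [0,-0.5,-1,0.5,0,0,0]
  ]
}}

```text
clock: 2.38
tool_pos: [540.8, 77.3, 131.0]
eef_rot: [0.0, -0.002, 1.0, 0.0]
contact_force: [0.3, 0.1, 0.5]
gripper_width: 0.0
```

Emit:
{"api": "apply_moves", "payload": {
  "deltas": [
    [0,-0.1,-0.9,0.3,0,0,0],
    [0,-0.1,-0.9,0.5,0,0,0],
    [0,0,-0.7,0.6,0,0,0],
    [0,0,0,0.6,0,0,0],
    [0,0,0,0.5,0,0,0]
  ]
}}

```text
clock: 2.8
tool_pos: [544.2, 27.9, 80.4]
eef_rot: [-0.0, -0.001, 1.0, 0.0]
contact_force: [-0.8, 1.0, 0.1]
gripper_width: -0.1
```

```bash
python3 - <<'E'
from h import *
s=read_state();print(s["tool_pos"],s["contact_force"])
c=eyes.capture("scene"); crop(c,280,120,440,260,5,"pics/d.png"); print(proj(c,s["tool_pos"]))
E
```

```text
[544.24429479  27.93406578  80.36723554] [-0.84007009  0.97246758  0.0920924 ]
[[345.83154144 202.05748903]]
```

View pics/d.png

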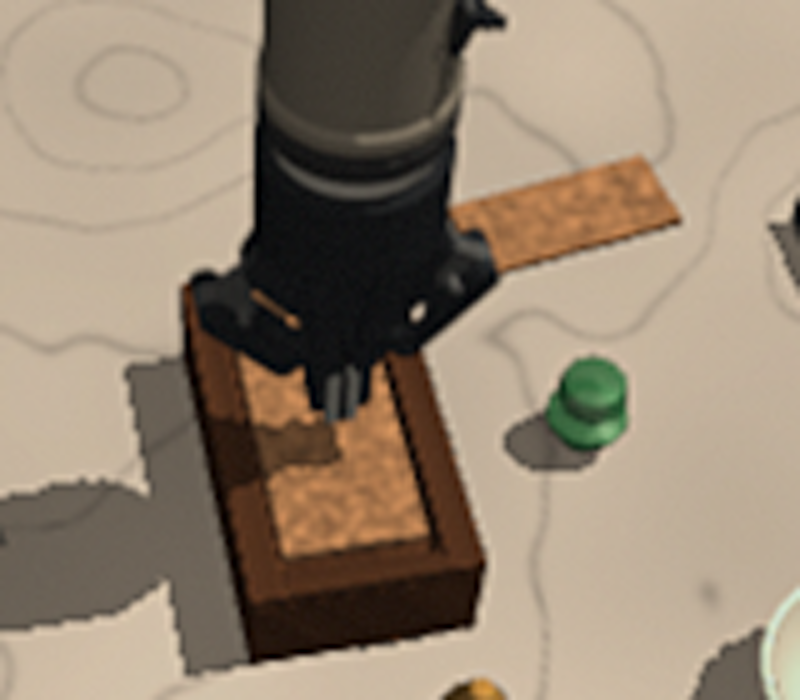

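The fingertip is above the mid-right of the cork at crop px (340,410), clear of the rims. Descending.

Emit:
{"api": "apply_moves", "payload": {
  "deltas": [
    [0,0,-0.05,0.3,0,0,0],
    [0,0,0,0.3,0,0,0],
    [0,0,0,0.2,0,0,0],
    [0,0,0,0.05,0,0,0],
    [0,0,0,0.04,0,0,0]
  ]
}}

```text
clock: 3.27
tool_pos: [544.6, 27.7, 63.4]
eef_rot: [0.0, -0.002, 1.0, 0.0]
contact_force: [0.3, 0.1, -0.2]
gripper_width: -0.2
```

Emit:
{"api": "apply_moves", "payload": {
  "deltas": [
    [0,0,0,0.04,0,0,0],
    [0,0,0,0.04,0,0,0],
    [0,0,0,0.04,0,0,0],
    [0,0,0,0.04,0,0,0],
    [0,0,0,0.04,0,0,0]
  ]
}}

```text
clock: 3.68
tool_pos: [544.6, 27.2, 59.6]
eef_rot: [0.0, -0.002, 1.0, 0.0]
contact_force: [0.5, -0.3, 0.6]
gripper_width: -0.0
```

Emit:
{"api": "apply_moves", "payload": {
  "deltas": [
    [0,0,0,0.03,0,0,0],
    [0,0,0,0.03,0,0,0],
    [0,0,0,0.03,0,0,0],
    [0,0,0,0.03,0,0,0],
    [0,0,0,0.02,0,0,0]
  ]
}}

```text
clock: 4.1
tool_pos: [544.5, 27.3, 56.6]
eef_rot: [-0.0, -0.002, 1.0, 0.0]
contact_force: [0.2, -0.4, -1.2]
gripper_width: -0.4
```

Emit:
{"api": "apply_moves", "payload": {
  "deltas": [
    [0,0,0,0.01,0,0,0],
    [0,0,0,0.01,0,0,0],
    [0,0,0,0.01,0,0,0],
    [0,0,0,0.01,0,0,0],
    [0,0,0,0.01,0,0,0]
  ]
}}

```text
clock: 4.52
tool_pos: [544.5, 27.3, 56.1]
eef_rot: [-0.0, -0.002, 1.0, 0.0]
contact_force: [-2.8, 0.2, 5.4]
gripper_width: -0.2
```

Emit:
{"api": "apply_moves", "payload": {
  "deltas": [
    [0,0,0,0.01,0,0,0],
    [0,0,0,0,0,0,0],
    [0,0,0,0,0,0,0],
    [0,0,0,0,0,0,0],
    [0,0,0,0,0,0,0]
  ]
}}

```text
clock: 4.93
tool_pos: [544.6, 27.3, 56.1]
eef_rot: [0.0, -0.002, 1.0, 0.0]
contact_force: [-0.8, -0.6, 5.4]
gripper_width: 0.1
```

Emit:
{"api": "apply_moves", "payload": {
  "deltas": [
    [0,0,0,0.01,0,0,0],
    [0,0,0,0.01,0,0,0],
    [0,0.03,0,0,0,0,0],
    [0,0.06,0,0,0,0,0],
    [0,0.06,0,0,0,0,0]
  ]
}}

```text
clock: 5.35
tool_pos: [543.4, 27.3, 56.1]
eef_rot: [0.002, -0.002, 1.0, 0.0]
contact_force: [1.8, 0.3, 5.1]
gripper_width: 0.1
```

Emit:
{"api": "apply_moves", "payload": {
  "deltas": [
    [0,0.06,0,0,0,0,0],
    [0,0.06,0,0,0,0,0],
    [0,0.06,0,0,0,0,0],
    [0,0.06,0,0,0,0,0],
    [0,0.06,0,0,0,0,0]
  ]
}}

```text
clock: 5.77
tool_pos: [537.4, 27.3, 56.1]
eef_rot: [0.002, -0.002, 1.0, 0.0]
contact_force: [1.9, -0.0, 5.7]
gripper_width: 0.1
```

```bash
python3 - <<'E'
from h import *
c=eyes.capture("top"); crop(c,280,150,360,270,6,"pics/e.png")
E
```

```text
(no output)
```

View pics/e.png

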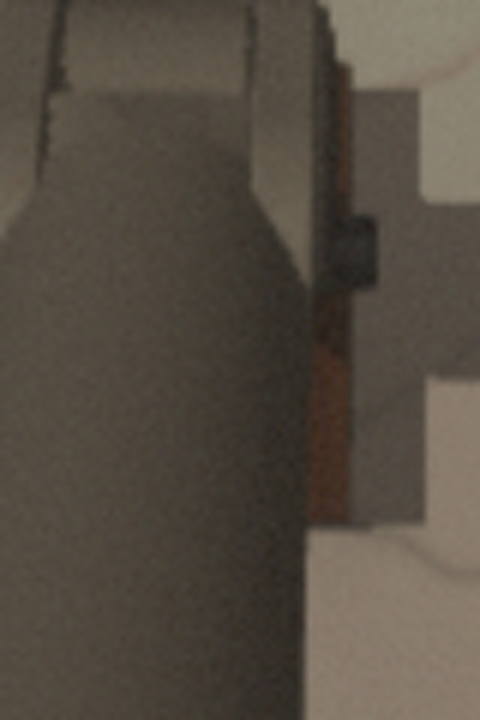

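The arm hides the cork in the top view. The drag force of 1.9 N against 0.35 × 5.6 N fits sliding, so I'll go on and verify with another camera.

Emit:
{"api": "apply_moves", "payload": {
  "deltas": [
    [0,0.08,0,0,0,0,0],
    [0,0.1,0,0,0,0,0],
    [0,0.1,0,0,0,0,0],
    [0,0.1,0,0,0,0,0],
    [0,0.1,0,0,0,0,0]
  ]
}}

```text
clock: 6.23
tool_pos: [527.8, 27.3, 56.1]
eef_rot: [0.002, -0.002, 1.0, 0.0]
contact_force: [2.2, 0.6, 6.7]
gripper_width: 0.1
```

```bash
python3 - <<'E'
from h import *
c=eyes.capture("scene"); crop(c,280,120,440,260,5,"pics/f.png")
E
```

```text
(no output)
```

View pics/f.png

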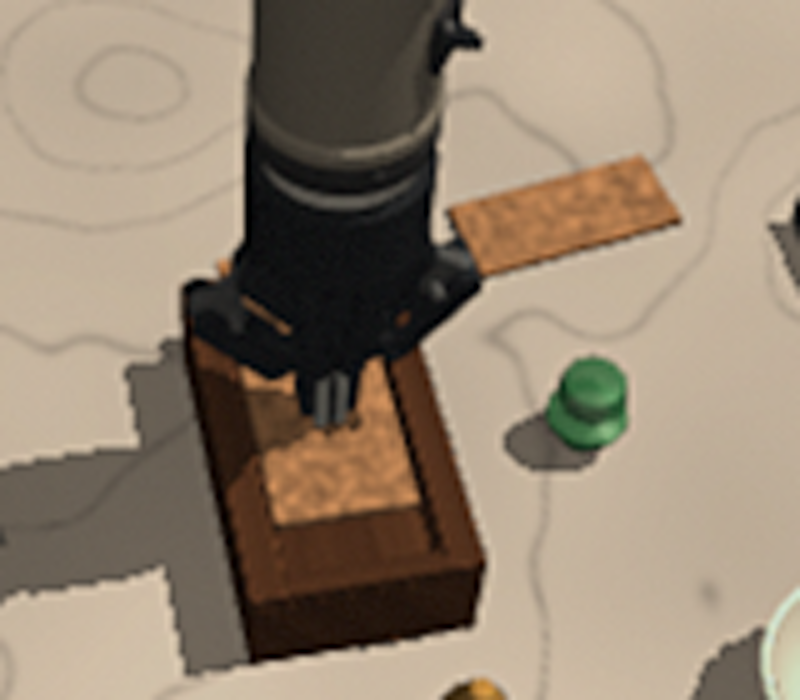

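The cork's back edge has moved (now at crop y about 520 left and 500 right, before about 555 and 540), so it follows the finger. Going on.

Emit:
{"api": "apply_moves", "payload": {
  "deltas": [
    [0,0.1,0,0,0,0,0],
    [0,0.1,0,0,0,0,0],
    [0,0.1,0,0,0,0,0],
    [0,0.1,0,0,0,0,0],
    [0,0.1,0,0,0,0,0]
  ]
}}

```text
clock: 6.7
tool_pos: [517.8, 27.3, 56.1]
eef_rot: [0.002, -0.002, 1.0, 0.0]
contact_force: [1.8, -0.4, 5.3]
gripper_width: -0.0
```

Emit:
{"api": "apply_moves", "payload": {
  "deltas": [
    [0,0.1,0,0,0,0,0],
    [0,0.1,0,0,0,0,0],
    [0,0.1,0,0,0,0,0],
    [0,0.1,0,0,0,0,0],
    [0,0.1,0,0,0,0,0]
  ]
}}

```text
clock: 7.12
tool_pos: [507.8, 27.3, 56.1]
eef_rot: [0.002, -0.002, 1.0, 0.0]
contact_force: [2.2, 0.6, 5.4]
gripper_width: 0.0
```

Emit:
{"api": "apply_moves", "payload": {
  "deltas": [
    [0,0.1,0,0,0,0,0],
    [0,0.1,0,0,0,0,0],
    [0,0.1,0,0,0,0,0],
    [0,0.1,0,0,0,0,0],
    [0,0.1,0,0,0,0,0]
  ]
}}

```text
clock: 7.53
tool_pos: [497.8, 27.3, 56.1]
eef_rot: [0.002, -0.002, 1.0, 0.0]
contact_force: [2.0, -0.3, 5.9]
gripper_width: 0.3
```

```bash
python3 - <<'E'
from h import *
c=eyes.capture("scene"); crop(c,280,120,440,260,5,"pics/g.png")
im=c["pixels"]; h=cv2.cvtColor(im,cv2.COLOR_RGB2HSV)
print(read_state()["tool_pos"],read_state()["contact_force"])
E
```

```text
[497.45213025  27.24082789  56.08155505] [1.40955105 0.04173519 6.27586664]
```

View pics/g.png

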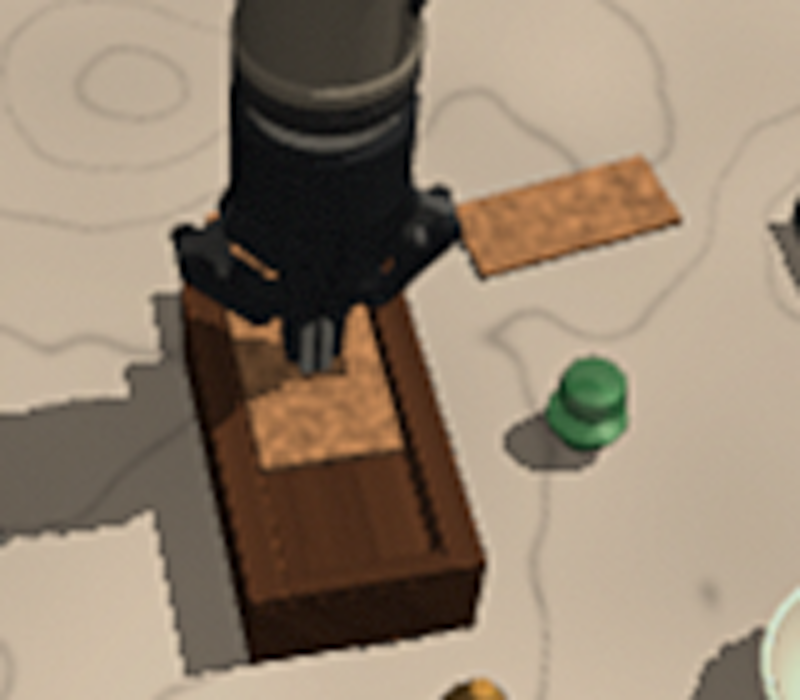

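Emit:
{"api": "apply_moves", "payload": {
  "deltas": [
    [0,0.1,0,0,0,0,0],
    [0,0.1,0,0,0,0,0],
    [0,0.1,0,0,0,0,0],
    [0,0.1,0,0,0,0,0],
    [0,0.1,0,0,0,0,0]
  ]
}}

```text
clock: 8.0
tool_pos: [487.9, 27.2, 56.1]
eef_rot: [0.002, -0.002, 1.0, 0.0]
contact_force: [1.6, 0.2, 6.2]
gripper_width: 0.3
```

Emit:
{"api": "apply_moves", "payload": {
  "deltas": [
    [0,0.05,0,0,0,0,0],
    [0,0,0,0,0,0,0],
    [0,0,0,0,0,0,0],
    [0,0,0,-0.05,0,0,0],
    [0,0,0,-0.1,0,0,0]
  ]
}}

```text
clock: 8.42
tool_pos: [483.9, 27.0, 57.6]
eef_rot: [-0.001, -0.002, 1.0, -0.0]
contact_force: [0.7, 0.7, -0.2]
gripper_width: -0.1
```

```bash
python3 - <<'E'
from h import *
print(read_state()["tool_pos"],read_state()["contact_force"])
c=eyes.capture("scene"); crop(c,280,120,440,260,5,"pics/i.png")
c0=dict(c); 
print(ray(c,[(280+262/5-.4,120+470/5-.4),(280+402/5-.4,120+447/5-.4)],56))
E
```

```text
[483.85318457  27.02930482  57.59793977] [ 0.68830052  0.67648317 -0.18732826]
[[552.59038874  -4.43339482  56.        ]
 [552.4181118   59.67443135  56.        ]]
```

View pics/i.png

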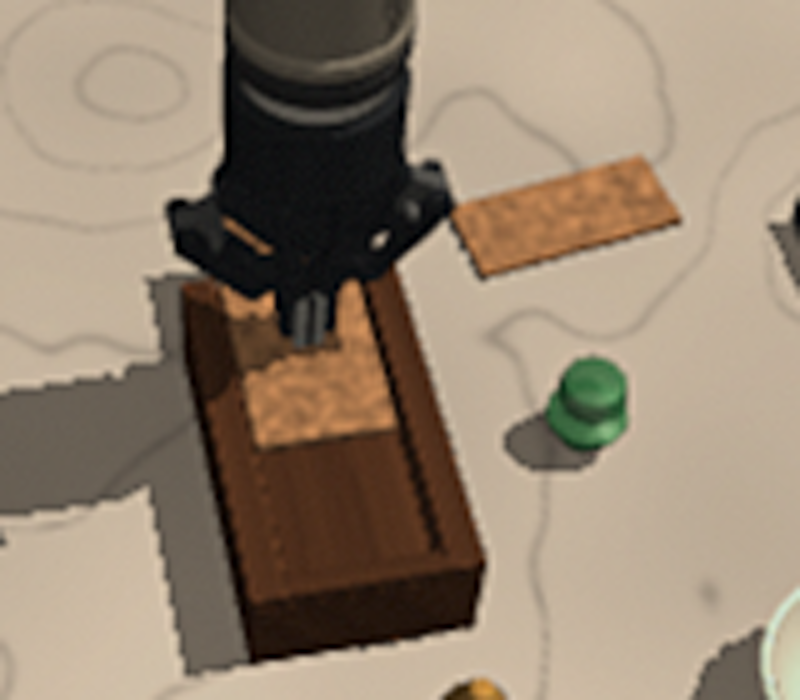

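The cork's back edge is now at crop px (257,450) to (397,427), i.e. x≈541. That puts the cork centre at about 466, an overhang of about 53 mm, and it lies flat. Next: rise, open, move over the front and look.

Emit:
{"api": "apply_moves", "payload": {
  "deltas": [
    [0,0,0,-0.5,0,0,0],
    [0,0,0,-0.8,0,0,0],
    [1,0.3,0,-0.8,0,0,0],
    [1,0.8,0,-0.5,0,0,0],
    [1,0.8,0,0,0,0,0]
  ]
}}

```text
clock: 8.88
tool_pos: [448.3, 27.0, 112.4]
eef_rot: [0.002, -0.001, 1.0, 0.0]
contact_force: [0.2, 0.3, -0.0]
gripper_width: 35.9
```

Emit:
{"api": "apply_moves", "payload": {
  "deltas": [
    [1,0.5,0,0,0,0,0],
    [1,0.4,0,0,0,0,0],
    [1,0.3,0,0,0,0,0],
    [1,0.2,0,0,0,0,0],
    [1,0,0,0,0,0,0]
  ]
}}

```text
clock: 9.3
tool_pos: [418.1, 26.8, 109.9]
eef_rot: [-0.0, -0.002, 1.0, 0.0]
contact_force: [0.2, 0.0, -0.1]
gripper_width: 85.1
```

```bash
python3 - <<'E'
from h import *
print(read_state()["tool_pos"],read_state()["contact_force"],read_state()["gripper_width"])
c=eyes.capture("scene"); crop(c,280,80,440,220,5,"pics/j.png")
c=eyes.capture("wrist"); cv2.imwrite("pics/k.png",c["pixels"][:,:,::-1])
E
```

```text
[418.13885271  26.8076115  109.87072684] [ 0.18532164  0.04539123 -0.10351521] 85.10472693295239
```

View pics/j.png

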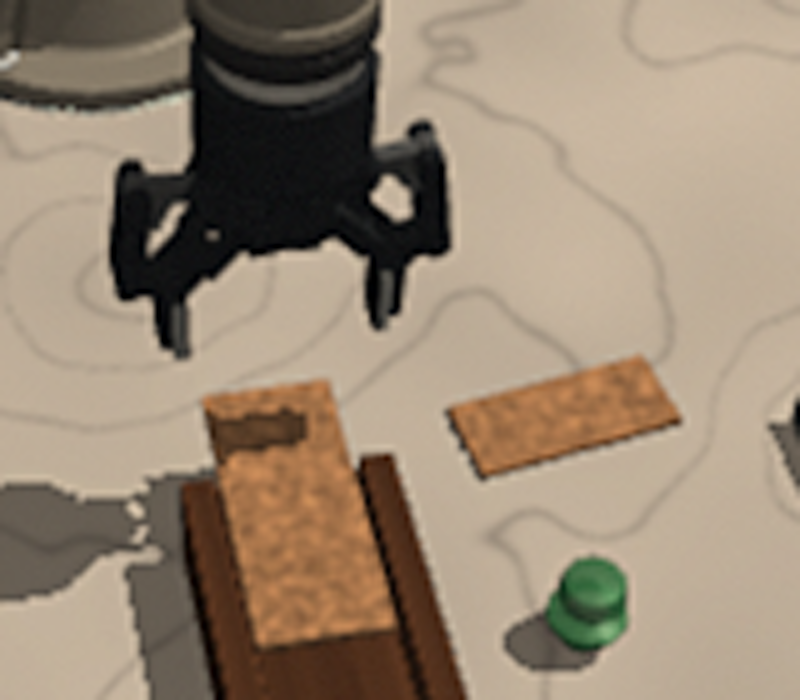

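View pics/k.png

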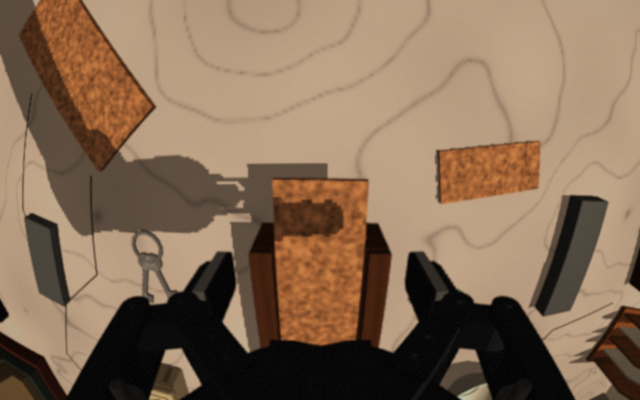

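```bash
python3 - <<'E'
from h import *
c=eyes.capture("scene")
p=np.array([(204,397),(330,380),(396,627),(262,648)])/5+[280,80]-.4
P=ray(c,p,56); print(P.round(1),P.mean(0)); print(P[0]-P[3],P[1]-P[2])
for x in (0,): print(ray(c,np.array([(382,455),(362,460),(182,483),(210,480)])/5+[280,80]-.4,59))
E
```

```text
[[389.8  -0.6  56. ]
 [390.8  62.7  56. ]
 [541.3  59.6  56. ]
 [541.   -2.1  56. ]] [465.7412658   29.88845017  56.        ]
[-151.21537642    1.45239205    0.        ] [-150.5528597     3.07266361    0.        ]
[[444.77712891  76.03075718  59.        ]
 [445.96558631  65.91859748  59.        ]
 [443.43567121 -21.12327972  59.        ]
 [444.17186999  -7.74126926  59.        ]]
```

Corners at 56 mm height give a 151x63 cork with its front at x=390 (overhang 54 mm, within limits), yaw about -0.8°, centre y about 29. Descending astride its end.

Emit:
{"api": "apply_moves", "payload": {
  "deltas": [
    [1,-0.1,0.1,0.3,0,0,0],
    [1,-0.1,0,0.8,0,0,0],
    [1,0,0,1,0,0,0],
    [1,0,0,1,0,0,0],
    [1,0,0,0.6,0,0,0]
  ]
}}

```text
clock: 9.87
tool_pos: [422.3, 28.8, 34.0]
eef_rot: [-0.001, -0.002, 1.0, -0.0]
contact_force: [0.0, 1.6, 0.2]
gripper_width: 84.9
```

```bash
python3 - <<'E'
from h import *
print(read_state()["tool_pos"],read_state()["contact_force"],read_state()["gripper_width"])
c=eyes.capture("scene"); crop(c,280,80,440,220,5,"pics/l.png")
E
```

```text
[422.33225856  28.8345593   34.04469369] [0.02484958 1.58194169 0.21301725] 84.91673964477249
```

View pics/l.png

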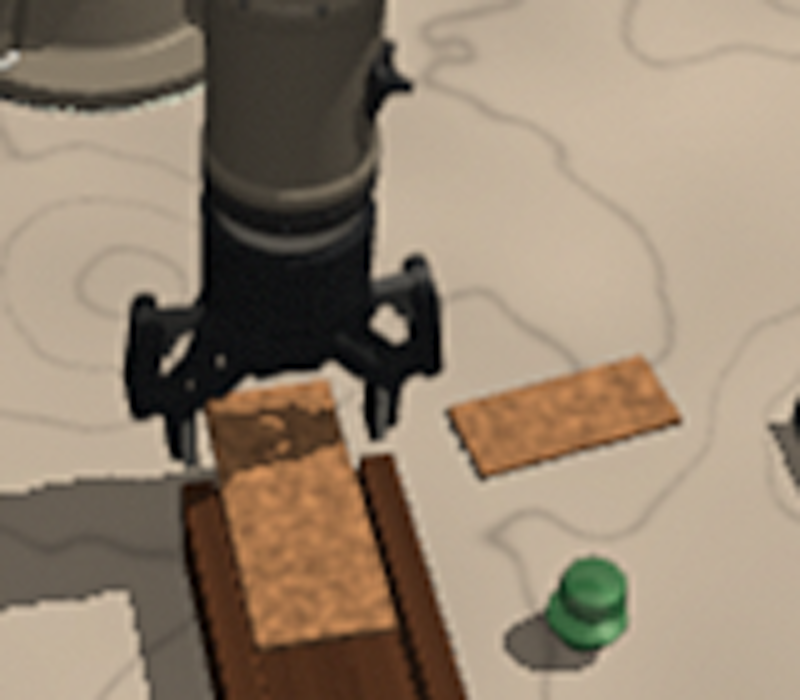

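Fingers stand on both sides of the overhanging end. Closing gently.

Emit:
{"api": "apply_moves", "payload": {
  "deltas": [
    [0.78,0,0,0,0,0,0],
    [0.74,0,0,0,0,0,0],
    [0.6,0,0,0,0,0,0],
    [0.5,0,0,0,0,0,0],
    [0.5,0,0,0,0,0,0]
  ],
  "force": 30
}}

```text
clock: 10.33
tool_pos: [423.6, 29.0, 36.8]
eef_rot: [0.001, -0.002, 1.0, 0.0]
contact_force: [-0.5, 0.4, -1.2]
gripper_width: 62.8
```

Emit:
{"api": "apply_moves", "payload": {
  "deltas": [
    [0.5,0,0,0,0,0,0],
    [0.5,0,0,-0.02,0,0,0],
    [0.5,0,0,-0.05,0,0,0],
    [0.5,0,0,-0.1,0,0,0],
    [0.5,0,0,-0.15,0,0,0]
  ]
}}

```text
clock: 10.75
tool_pos: [422.7, 28.8, 42.6]
eef_rot: [-0.0, -0.002, 1.0, -0.0]
contact_force: [0.3, -0.4, -0.5]
gripper_width: 63.2
```

```bash
python3 - <<'E'
from h import *
print(read_state()["tool_pos"],read_state()["contact_force"],read_state()["moment"],read_state()["gripper_width"])
c=eyes.capture("scene"); crop(c,280,80,440,220,5,"pics/m.png")
E
```

```text
[422.70396009  28.84478803  42.59474826] [ 0.2904899  -0.40507778 -0.54434351] [ 0.01925726  0.02473693 -0.00033378] 63.204543243324906
```

View pics/m.png

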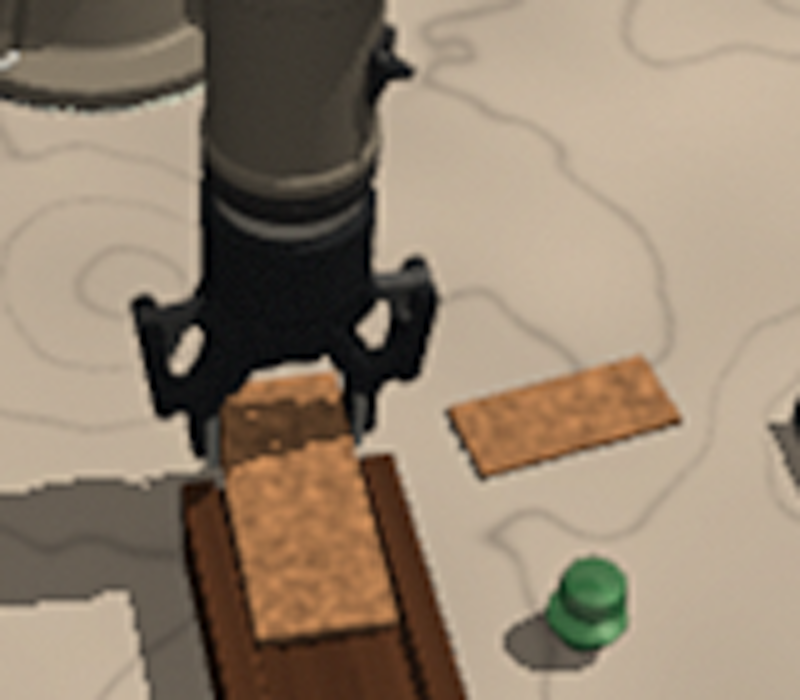

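Gripped (63 mm), and the cork rises with the hand. Lifting and carrying to the long slab.

Emit:
{"api": "apply_moves", "payload": {
  "deltas": [
    [0.5,0,0,-0.4,0,0,0],
    [0.5,0,0,-0.6,0,0,0],
    [0.5,0,0,-0.7,0,0,0],
    [0.5,0,0,-0.8,0,0,0],
    [0.5,0,0.2,-0.5,0,0,0]
  ]
}}

```text
clock: 11.22
tool_pos: [423.5, 32.3, 104.3]
eef_rot: [0.001, -0.001, 1.0, 0.0]
contact_force: [0.2, 0.8, -0.1]
gripper_width: 62.9
```

Emit:
{"api": "apply_moves", "payload": {
  "deltas": [
    [0.5,0,0.5,-0.3,0,0,0],
    [0.5,0,0.8,0,0,0,0],
    [0.5,0,1,0,0,0,0],
    [0.5,0,1,0,0,0,0],
    [0.5,-0.1,1,0,0,0,0]
  ]
}}

```text
clock: 11.63
tool_pos: [424.3, 119.6, 109.2]
eef_rot: [0.0, -0.001, 1.0, 0.0]
contact_force: [0.1, -0.3, -0.2]
gripper_width: 63.0
```

Emit:
{"api": "apply_moves", "payload": {
  "deltas": [
    [0.5,-0.2,1,0,0,0,0],
    [0.5,-0.2,1,0,0,0,0],
    [0.5,-0.2,1,0,0,0,0],
    [0.5,-0.2,1,0,0,0,0],
    [0.5,-0.2,1,0,0,0,0]
  ]
}}

```text
clock: 12.05
tool_pos: [444.4, 219.9, 109.1]
eef_rot: [0.0, -0.002, 1.0, 0.0]
contact_force: [0.0, 0.3, -0.3]
gripper_width: 63.1
```

Emit:
{"api": "apply_moves", "payload": {
  "deltas": [
    [0.5,-0.1,1,0,0,0,0],
    [0.5,0,1,0,0,0,0],
    [0.5,0,0.9,0,0,0,0],
    [0.5,0,0.6,0,0,0,0],
    [0.5,0,0.3,0,0,0,0]
  ]
}}

```text
clock: 12.47
tool_pos: [445.8, 297.0, 108.9]
eef_rot: [0.0, -0.003, 1.0, 0.0]
contact_force: [0.1, 0.1, -0.8]
gripper_width: 63.1
```

```bash
python3 - <<'E'
from h import *
print(read_state()["tool_pos"],read_state()["contact_force"],read_state()["moment"],read_state()["gripper_width"])
c=eyes.capture("scene"); crop(c,380,60,540,220,5,"pics/n.png")
c=eyes.capture("top"); crop(c,140,140,280,290,5,"pics/o.png")
E
```

```text
[445.80134856 297.00037293 108.94854424] [ 0.05468843  0.05458693 -0.79907738] [-0.00885824  0.01983956 -0.03443881] 63.11569756988873
```

View pics/n.png

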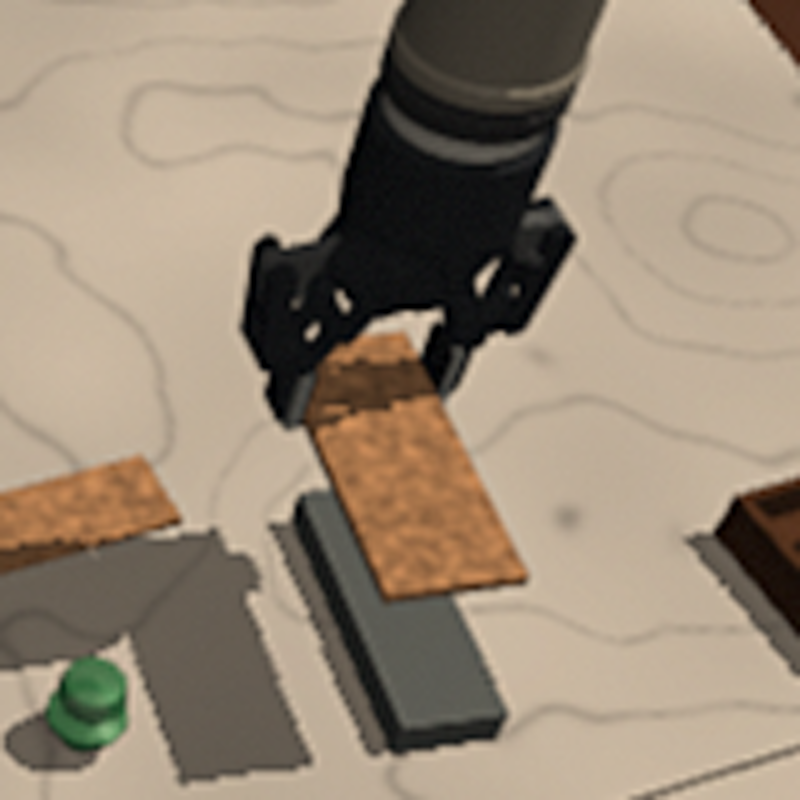

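View pics/o.png

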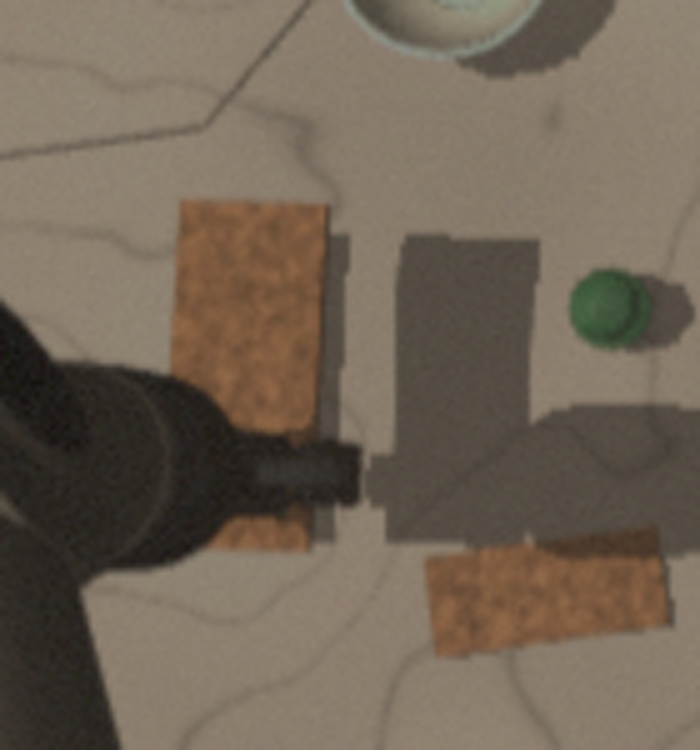

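```bash
cat >> h.py <<'E'
def tri(ca,a,cb,b):
    Ps=[c["intrinsics"]@np.c_[c["R"],np.array(c["t"])] for c in(ca,cb)]
    X=cv2.triangulatePoints(Ps[0],Ps[1],np.atleast_2d(a).T.astype(float),np.atleast_2d(b).T.astype(float)); return (X[:3]/X[3]).T
E
python3 - <<'E'
from h import *
s=eyes.capture("scene"); t=eyes.capture("top")
T=lambda L:np.array(L)/5+[140,140]-.4
S=lambda L:np.array(L)/5+[380,60]-.4
# order: +x left(+y), +x right(-y), -x right ; scene: +y is image right
print(tri(t,T([(180,200),(328,205)]),s,S([(526,579),(388,601)])).round(1))
P=ray(t,T([(180,200),(328,205),(308,550)]),129);print(P.round(1)); d=P[1]-P[2]; print(np.linalg.norm(d),np.degrees(np.arctan2(d[1],d[0])))
d=P[0]-P[1]; print(np.linalg.norm(d),np.degrees(np.arctan2(d[1],d[0])))
c=(P[0]+P[2])/2; print("cork c",c)
# long slab in scene at z22: corners +x right/left, -x left
L=ray(s,S([(503,713),(402,728),(300,496),]),22);print(L.round(1),(L[0]+L[2])/2); d=L[1]-L[2];print(np.linalg.norm(d),np.degrees(np.arctan2(d[1],d[0])))
C=ray(s,S([(526,579),(388,601),(305,420)]),129);print("cork scene",C.round(1)); d=C[1]-C[2];print(np.degrees(np.arctan2(d[1],d[0])))
E
```

```text
[[566.2 325.7 130.1]
 [564.7 263.  128. ]]
[[566.5 326.3 129. ]
 [564.3 261.9 129. ]
 [416.2 266.2 129. ]]
148.08005026856358 -1.6903662053567656
64.45858876885514 88.03528492077682
cork c [491.3571205  296.27386066 129.        ]
[[565.9 352.   22. ]
 [564.9 301.7  22. ]
 [418.3 305.6  22. ]] [492.08457775 328.80045877  22.        ]
146.67544226263314 -1.549544725593933
cork scene [[565.5 326.2 129. ]
 [565.5 263.7 129. ]
 [459.3 266.3 129. ]]
-1.4072067560198562
```

Triangulated cork corners give z≈129, so it is level. Cork yaw is -1.7°, slab yaw -1.5°. The cork needs about +2 mm in X and +31 mm in Y, then down 101 mm.

Emit:
{"api": "apply_moves", "payload": {
  "deltas": [
    [0.5,-0.05,0.5,0.2,0,0,0],
    [0.5,-0.05,0.6,0.5,0,0,0],
    [0.5,0,0.4,0.7,0,0,0],
    [0.5,0,0.05,0.8,0,0,0],
    [0.5,0,0,0.8,0,0,0]
  ]
}}

```text
clock: 13.08
tool_pos: [448.2, 326.8, 47.9]
eef_rot: [0.0, -0.002, 1.0, 0.0]
contact_force: [0.5, -0.6, -0.1]
gripper_width: 62.9
```

Emit:
{"api": "apply_moves", "payload": {
  "deltas": [
    [0.5,0,0,0.5,0,0,0],
    [0.5,0,0,0.3,0,0,0],
    [0.5,0,0,0.2,0,0,0],
    [0.5,0,0,0.1,0,0,0],
    [0.5,0,0,0,0,0,0]
  ]
}}

```text
clock: 13.5
tool_pos: [448.2, 325.9, 26.6]
eef_rot: [0.0, -0.001, 1.0, 0.0]
contact_force: [-0.3, 0.4, 0.5]
gripper_width: 63.5
```

```bash
python3 - <<'E'
from h import *
print(read_state()["tool_pos"],read_state()["contact_force"],read_state()["moment"],read_state()["gripper_width"])
c=eyes.capture("scene"); crop(c,380,80,540,240,5,"pics/p.png")
c=eyes.capture("top"); crop(c,140,140,280,290,5,"pics/q.png")
E
```

```text
[448.2037941  325.89935949  26.61477221] [-0.26478763  0.36092604  0.46931065] [-0.02235487  0.03212481 -0.01901911] 63.50268788457791
```

View pics/p.png

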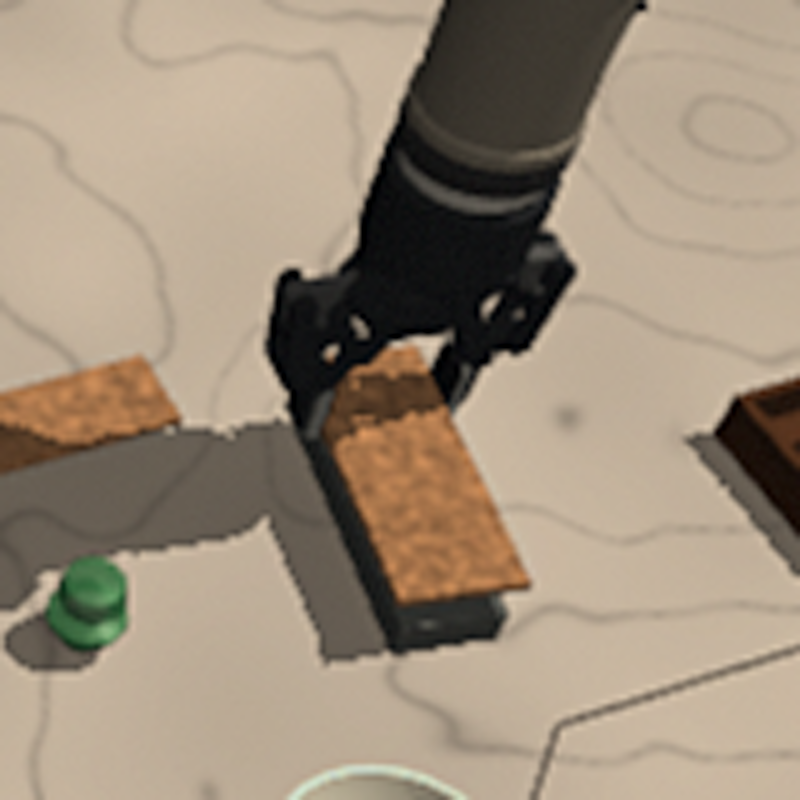

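View pics/q.png

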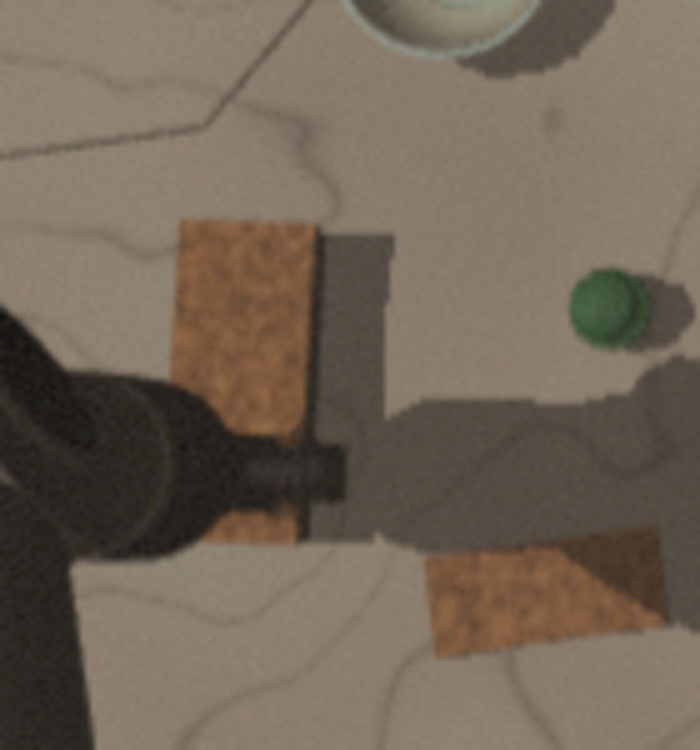

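```bash
python3 - <<'E'
from h import *
t=eyes.capture("top");s=eyes.capture("scene")
T=lambda L:np.array(L)/5+[140,140]-.4
P=ray(t,T([(180,218),(318,224),(298,543)]),46.6);print(P.round(1),(P[0]+P[2])/2)
S=lambda L:np.array(L)/5+[380,80]-.4
print(ray(s,S([(528,583),(400,603)]),46.6))
print(read_state()["tool_pos"])
E
```

```text
[[569.9 354.6  46.6]
 [567.1 289.5  46.6]
 [418.8 294.5  46.6]] [494.37254075 324.56927795  46.6       ]
[[566.71271383 355.53798569  46.6       ]
 [566.18172458 292.96535196  46.6       ]]
[448.42639618 326.28333387  27.22256102]
```

Emit:
{"api": "apply_moves", "payload": {
  "deltas": [
    [0.5,0,0.1,0.15,0,0,0],
    [0.5,0,0,0.2,0,0,0],
    [0.5,0,0,0.2,0,0,0],
    [0.5,0,0,0.1,0,0,0],
    [0.5,0,0,0.05,0,0,0]
  ]
}}

```text
clock: 14.12
tool_pos: [447.5, 327.6, 11.8]
eef_rot: [-0.0, -0.002, 1.0, -0.0]
contact_force: [0.1, 0.3, -0.6]
gripper_width: 63.0
```

Emit:
{"api": "apply_moves", "payload": {
  "deltas": [
    [0.5,0,0,0.04,0,0,0],
    [0.5,0,0,0.04,0,0,0],
    [0.5,0,0,0.04,0,0,0],
    [0.5,0,0,0.03,0,0,0],
    [0.5,0,0,0.03,0,0,0]
  ]
}}

```text
clock: 14.53
tool_pos: [448.0, 328.0, 9.0]
eef_rot: [0.0, -0.002, 1.0, 0.0]
contact_force: [0.1, -0.4, -0.3]
gripper_width: 63.3
```

Emit:
{"api": "apply_moves", "payload": {
  "deltas": [
    [0.5,0,0,0.02,0,0,0],
    [0.5,0,0,0.02,0,0,0],
    [0.5,0,0,0.01,0,0,0],
    [0.5,0,0,0.01,0,0,0],
    [0.5,0,0,0.0,0,0,0]
  ]
}}

```text
clock: 14.95
tool_pos: [448.0, 328.0, 8.6]
eef_rot: [-0.0, -0.002, 1.0, 0.0]
contact_force: [-2.7, -1.5, 6.1]
gripper_width: 63.5
```

```bash
python3 - <<'E'
from h import *
print(read_state()["tool_pos"],read_state()["contact_force"],read_state()["moment"])
c=eyes.capture("scene"); crop(c,420,120,500,220,7,"pics/p2.png")
E
```

```text
[448.01779518 327.99822587   8.55921769] [-2.69063211 -1.50932016  6.1069849 ] [-0.33992398  0.3305482   0.02173952]
```

View pics/p2.png

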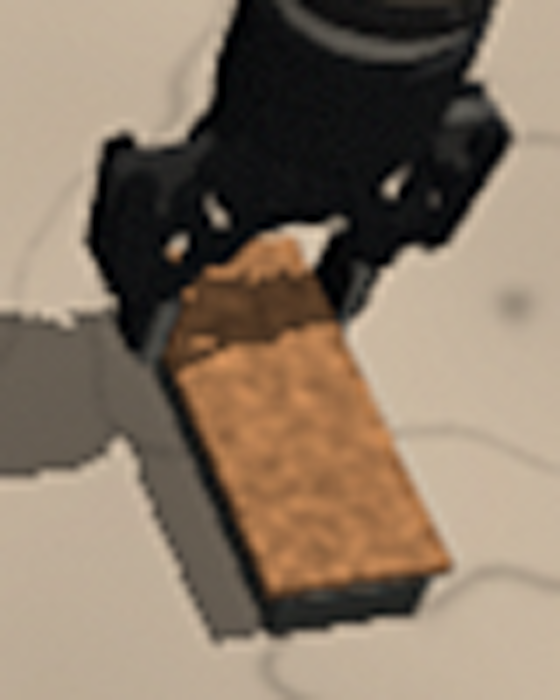

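The cork has touched down on the slab (6 N at the expected height). Releasing, then rising.

Emit:
{"api": "apply_moves", "payload": {
  "deltas": [
    [0.78,0,0,0,0,0,0],
    [0.85,0,0,0,0,0,0],
    [1,0,0,0,0,0,0],
    [1,0,0,0,0,0,0],
    [1,0,0,0,0,0,0]
  ]
}}

```text
clock: 15.42
tool_pos: [447.9, 327.9, 7.6]
eef_rot: [-0.0, -0.002, 1.0, -0.0]
contact_force: [0.3, -0.2, 0.2]
gripper_width: 85.2
```

Emit:
{"api": "apply_moves", "payload": {
  "deltas": [
    [1,0,0,-0.2,0,0,0],
    [1,0,0,-0.5,0,0,0],
    [1,0,0,-0.8,0,0,0],
    [1,0,0,-1,0,0,0],
    [1,0,0,-1,0,0,0]
  ]
}}

```text
clock: 15.83
tool_pos: [447.9, 327.8, 79.1]
eef_rot: [-0.0, -0.002, 1.0, -0.0]
contact_force: [0.4, 0.0, 0.2]
gripper_width: 85.5
```

Emit:
{"api": "apply_moves", "payload": {
  "deltas": [
    [1,0,-0.5,-1,0,0,0],
    [1,0,-1,-0.5,0,0,0],
    [1,0,-1,0,0,0,0],
    [1,0,-1,0,0,0,0],
    [1,0,-1,0,0,0,0]
  ]
}}

```text
clock: 16.25
tool_pos: [448.6, 237.3, 109.1]
eef_rot: [0.001, -0.002, 1.0, 0.001]
contact_force: [0.0, -0.6, -0.1]
gripper_width: 85.3
```

Emit:
{"api": "apply_moves", "payload": {
  "deltas": [
    [1,0,-1,0,0,0,0],
    [1,0,-1,0,0,0,0],
    [1,0,-1,0,0,0,0],
    [1,0,-1,0,0,0,0],
    [1,0,-1,0,0,0,0]
  ]
}}

```text
clock: 16.67
tool_pos: [448.7, 137.1, 108.7]
eef_rot: [0.001, -0.002, 1.0, 0.0]
contact_force: [-0.2, 0.4, 1.3]
gripper_width: 85.6
```

```bash
python3 - <<'E'
from h import *
print(read_state()["tool_pos"],read_state()["gripper_width"])
c=eyes.capture("scene"); crop(c,420,120,500,220,6,"pics/r1.png")
c=eyes.capture("top"); crop(c,160,170,230,260,6,"pics/r2.png")
E
```

```text
[448.73805348 137.05112304 108.6655349 ] 85.62620143091303
```

View pics/r1.png

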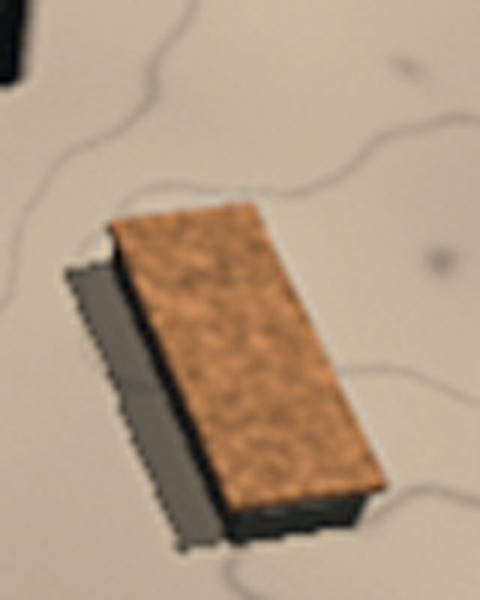

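View pics/r2.png

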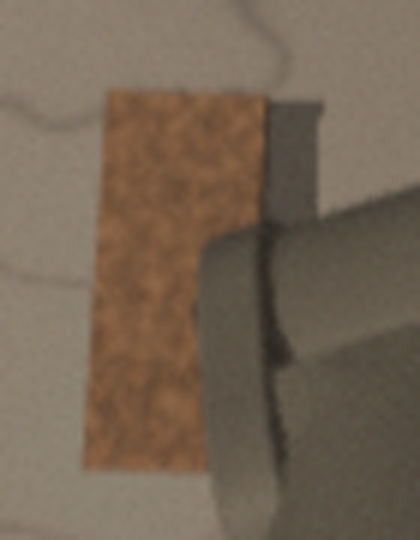

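```bash
python3 - <<'E'
from h import *
t=eyes.capture("top");s=eyes.capture("scene")
T=lambda L:np.array(L)/6+[160,170]-.4
P=ray(t,T([(107,90),(267,94),(84,468)]),28);print(P.round(1),"c",(P[1]+P[2])/2); d=P[0]-P[2];print(np.degrees(np.arctan2(d[1],d[0])))
S=lambda L:np.array(L)/6+[420,120]-.4
Q=ray(s,S([(258,203),(108,228),(232,508),(385,487)]),28);print(Q.round(1),Q.mean(0)); d=Q[2]-Q[1];print(np.degrees(np.arctan2(d[1],d[0])))
print("slab bottom/top +x edge scene z22",ray(s,S([(228,512),(365,497)]),22))
for z in (0,5,10,15,20): print(z,ray(s,[(420+150/7-.4,120+360/7-.4)],z).round(1))
E
```

```text
[[569.1 356.5  28. ]
 [567.5 292.6  28. ]
 [419.9 360.5  28. ]] c [493.72981268 326.55091601  28.        ]
-1.5151781193843363
[[416.9 367.   28. ]
 [418.2 298.8  28. ]
 [565.2 295.5  28. ]
 [567.1 358.3  28. ]] [491.87108073 329.9103477   28.        ]
-1.294270928583991
slab bottom/top +x edge scene z22 [[563.13822886 296.41956778  22.        ]
 [566.59661236 352.21692804  22.        ]]
0 [[441.4 306.4   0. ]]
5 [[445.1 303.8   5. ]]
10 [[448.8 301.1  10. ]]
15 [[452.4 298.5  15. ]]
20 [[456.1 295.9  20. ]]
```

The cork is lined up with the slab (centres within about 1 mm in both views, yaw equal). Next to the short slab.

Emit:
{"api": "apply_moves", "payload": {
  "deltas": [
    [1,-0.1,-1,0,0,0,0],
    [1,-0.1,-1,0,0,0,0],
    [1,-0.1,-1,0,0,0,0],
    [1,-0.1,-1,0,0,0,0],
    [1,-0.1,-1,0,0,0,0]
  ]
}}

```text
clock: 17.28
tool_pos: [459.4, 38.7, 108.2]
eef_rot: [0.001, -0.003, 1.0, 0.0]
contact_force: [0.4, -0.5, 0.3]
gripper_width: 85.5
```

Emit:
{"api": "apply_moves", "payload": {
  "deltas": [
    [1,-0.1,-1,0,0,0,0],
    [1,-0.1,-1,0,0,0,0],
    [1,-0.1,-1,0,0,0,0],
    [1,-0.1,-1,0,0,0,0],
    [1,-0.1,-1,0,0,0,0]
  ]
}}

```text
clock: 17.7
tool_pos: [470.1, -61.4, 108.1]
eef_rot: [0.001, -0.003, 1.0, 0.0]
contact_force: [-0.6, 0.4, 0.4]
gripper_width: 85.4
```

Emit:
{"api": "apply_moves", "payload": {
  "deltas": [
    [1,-0.1,-1,0,0,0,0],
    [1,-0.1,-1,0,0,0,0],
    [1,-0.1,-1,0,0,0,0],
    [1,-0.1,-1,0,0,0,0],
    [1,-0.1,-1,0,0,0,0]
  ]
}}

```text
clock: 18.12
tool_pos: [480.7, -161.5, 108.1]
eef_rot: [0.001, -0.003, 1.0, 0.0]
contact_force: [0.0, -0.2, -0.3]
gripper_width: 85.6
```

Emit:
{"api": "apply_moves", "payload": {
  "deltas": [
    [1,-0.1,-1,0,0,0,0],
    [1,-0.2,-0.6,0,0,0,0],
    [1,-0.3,0,0,0,0,0.2],
    [1,-0.2,0,0,0,0,0.2],
    [1,0,0,0,0,0,0.07]
  ]
}}

```text
clock: 18.53
tool_pos: [497.7, -193.2, 108.0]
eef_rot: [0.001, 0.122, 0.993, 0.0]
contact_force: [0.1, 0.1, -0.1]
gripper_width: 85.4
```

```bash
python3 - <<'E'
from h import *
print(read_state()["tool_pos"],read_state()["eef_rot"])
c=eyes.capture("scene"); crop(c,150,180,250,280,6,"pics/u1.png")
c=eyes.capture("top"); crop(c,420,160,510,250,6,"pics/u2.png")
c=eyes.capture("wrist"); cv2.imwrite("pics/u3.png",c["pixels"][:,:,::-1])
E
```

```text
[ 497.72725845 -193.24148031  108.02281827] [8.55435879e-04 1.22125773e-01 9.92514248e-01 1.79011013e-04]
```

View pics/u1.png

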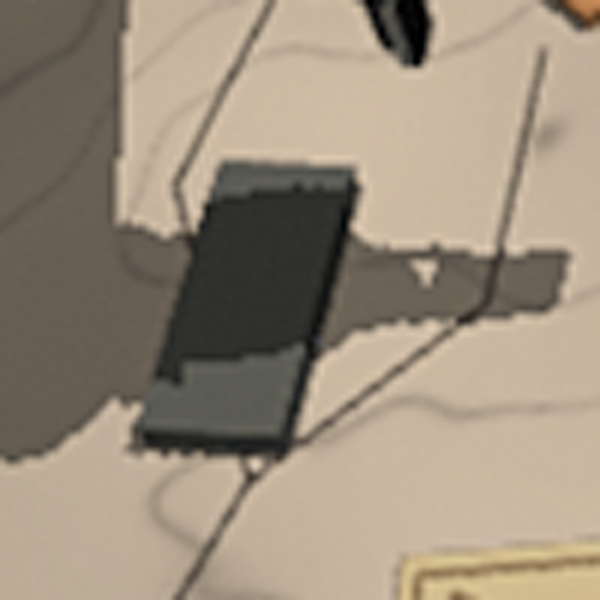

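View pics/u2.png

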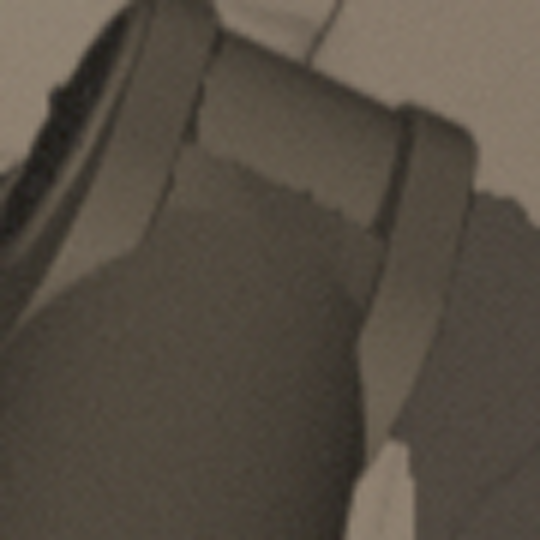

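View pics/u3.png

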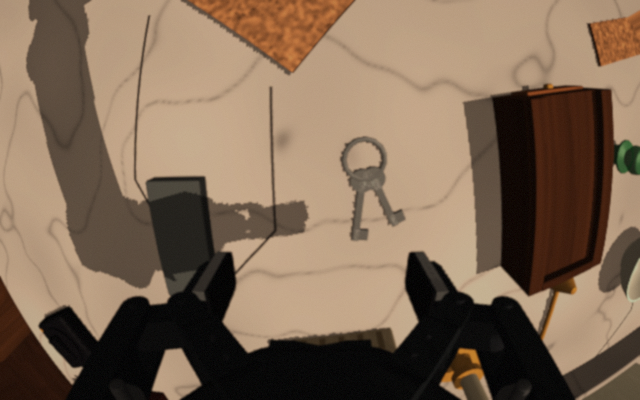

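The short slab is in view (scene crop corners (218,160),(356,168),(285,437),(140,432)). The hand stopped at y=-193, still 130 mm short. Computing the remaining move.

```bash
python3 - <<'E'
from h import *
s=eyes.capture("scene")
S=lambda L:np.array(L)/6+[150,180]-.4
Q=ray(s,S([(218,160),(356,168),(285,437),(140,432)]),17);print(Q.round(1),Q.mean(0)); 
for a,b in((3,0),(2,1)):
    d=Q[a]-Q[b];print(np.linalg.norm(d),np.degrees(np.arctan2(d[1],d[0])))
st,R=pose(); c=np.array([507.5,-326,0]); x=R[:,0]; print("tool x ang",np.degrees(np.arctan2(x[1],x[0])))
d=c-st["tool_pos"]; print("tool-frame shift/20",(R.T@np.array([d[0],d[1],0]))/20)
E
```

```text
[[ 441.4 -336.    17. ]
 [ 455.7 -282.3   17. ]
 [ 571.4 -310.3   17. ]
 [ 559.2 -362.6   17. ]] [ 506.91865218 -322.77944949   17.        ]
120.79195267139826 -12.702416213259909
119.04993074735047 -13.590537566467598
tool x ang 166.2479490577153
tool-frame shift/20 [-2.12630924e+00 -6.31138906e+00 -2.77418011e-03]
```

Emit:
{"api": "apply_moves", "payload": {
  "deltas": [
    [1,-0.3,-0.8,0,0,0,0],
    [1,-0.4,-1,0,0,0,0],
    [1,-0.4,-1,0,0,0,0],
    [1,-0.4,-1,0,0,0,0],
    [1,-0.3,-1,0.3,0,0,0]
  ]
}}

```text
clock: 19.15
tool_pos: [509.1, -297.0, 102.8]
eef_rot: [0.001, 0.12, 0.993, -0.0]
contact_force: [-0.4, -0.1, 0.6]
gripper_width: 85.4
```

Emit:
{"api": "apply_moves", "payload": {
  "deltas": [
    [1,-0.2,-0.8,0.5,0,0,0],
    [1,-0.1,-0.5,0.7,0,0,0],
    [1,0,-0.15,0.7,0,0,0],
    [1,0,0,0.3,0,0,0],
    [1,0,0,0,0,0,0]
  ]
}}

```text
clock: 19.57
tool_pos: [505.2, -323.7, 55.6]
eef_rot: [-0.002, 0.121, 0.993, 0.001]
contact_force: [0.3, 0.6, -0.4]
gripper_width: 85.0
```

```bash
python3 - <<'E'
from h import *
print(read_state()["tool_pos"],read_state()["eef_rot"])
c=eyes.capture("scene"); crop(c,130,140,260,270,6,"pics/v1.png")
E
```

```text
[ 505.18368147 -323.7255635    55.60871769] [-0.00189295  0.1205944   0.99269924  0.0012747 ]
```

View pics/v1.png

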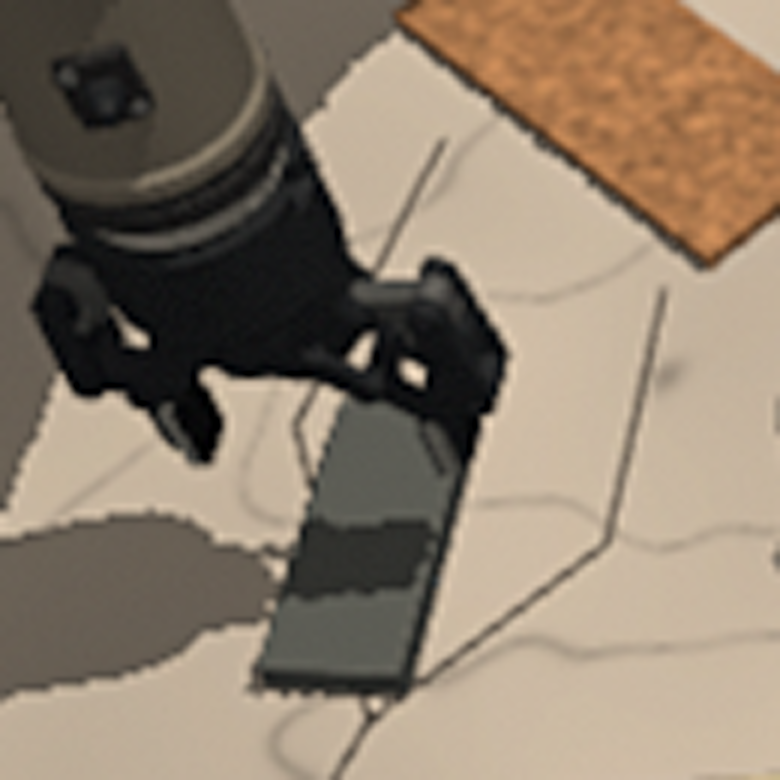

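Emit:
{"api": "apply_moves", "payload": {
  "deltas": [
    [1,-0.1,-0.05,0.4,0,0,0],
    [1,0,0,0.7,0,0,0],
    [1,0,0,0.7,0,0,0],
    [1,0,0,0.4,0,0,0],
    [1,0,0,0.2,0,0,0]
  ]
}}

```text
clock: 20.03
tool_pos: [507.9, -326.1, 8.7]
eef_rot: [-0.001, 0.121, 0.993, 0.001]
contact_force: [-0.5, -0.4, 0.1]
gripper_width: 85.5
```

Emit:
{"api": "apply_moves", "payload": {
  "deltas": [
    [1,0,0,0.1,0,0,0],
    [1,0,0,0.05,0,0,0],
    [1,0,0,0.05,0,0,0],
    [1,0,0,0,0,0,0],
    [1,0,0,0,0,0,0]
  ]
}}

```text
clock: 20.45
tool_pos: [508.3, -327.4, 6.2]
eef_rot: [0.0, 0.121, 0.993, -0.0]
contact_force: [0.5, 0.3, 0.1]
gripper_width: 85.6
```

```bash
python3 - <<'E'
from h import *
print(read_state()["tool_pos"],read_state()["contact_force"])
c=eyes.capture("scene"); crop(c,130,140,260,270,6,"pics/v2.png")
E
```

```text
[ 508.30773865 -327.42148938    6.16261353] [0.4795079  0.31684742 0.05157131]
```

View pics/v2.png

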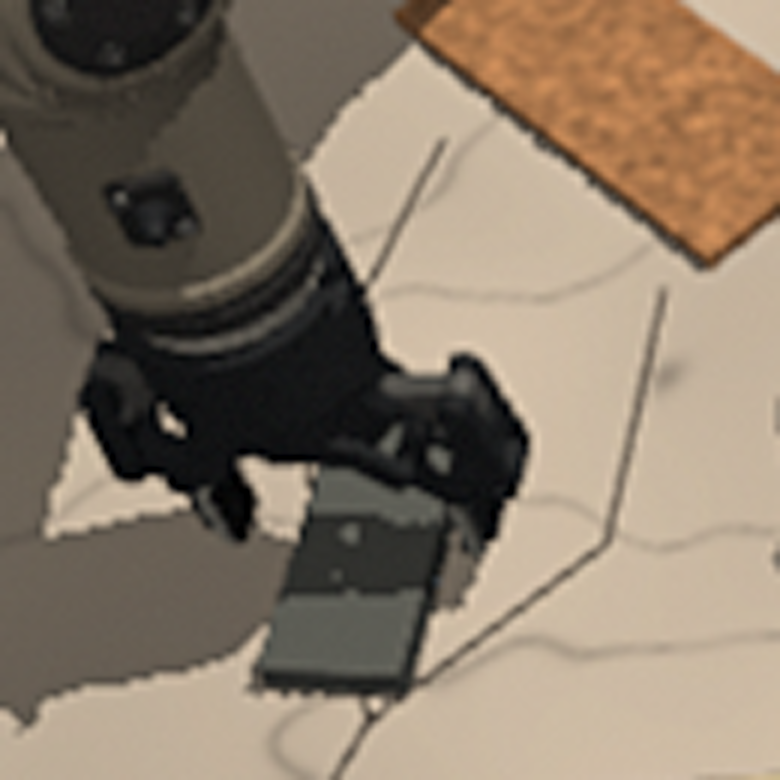

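Fingers straddle the slab with clearance. I'll go down 3 mm more, so the tips stay above the slab's underside, and close.

Emit:
{"api": "apply_moves", "payload": {
  "deltas": [
    [1,0,0,0.1,0,0,0],
    [1,0,0,0.07,0,0,0],
    [0.8,0,0,0,0,0,0],
    [0.67,0,0,0,0,0,0],
    [0.62,0,0,0,0,0,0]
  ],
  "force": 45
}}

```text
clock: 20.92
tool_pos: [508.0, -327.0, 2.3]
eef_rot: [-0.0, 0.121, 0.993, 0.0]
contact_force: [-2.8, -0.8, 7.9]
gripper_width: 53.7
```

Emit:
{"api": "apply_moves", "payload": {
  "deltas": [
    [0.5,0,0,0,0,0,0],
    [0.4,0,0,0,0,0,0],
    [0.4,0,0,0,0,0,0],
    [0.4,0,0,0,0,0,0],
    [0.4,0,0,0,0,0,0]
  ]
}}

```text
clock: 21.33
tool_pos: [508.1, -327.1, 2.6]
eef_rot: [0.0, 0.121, 0.993, 0.0]
contact_force: [-1.3, 0.5, 5.9]
gripper_width: 52.8
```

Emit:
{"api": "apply_moves", "payload": {
  "deltas": [
    [0.4,0,0,-0.05,0,0,0],
    [0.4,0,0,-0.1,0,0,0],
    [0.4,0,0,-0.15,0,0,0],
    [0.4,0,0,-0.2,0,0,0],
    [0.4,0,0,-0.2,0,0,0]
  ]
}}

```text
clock: 21.75
tool_pos: [507.6, -327.1, 16.2]
eef_rot: [-0.0, 0.121, 0.993, 0.0]
contact_force: [-0.3, 0.8, -3.9]
gripper_width: 52.9
```

```bash
python3 - <<'E'
from h import *
s=read_state();print(s["tool_pos"],s["contact_force"],s["moment"],s["gripper_width"])
c=eyes.capture("scene"); crop(c,130,140,260,270,6,"pics/v3.png")
E
```

```text
[ 507.63942939 -327.07748062   16.16448173] [-0.32774958  0.79699319 -3.87707128] [-0.01092402 -0.00142036 -0.05578666] 52.89327443301296
```

View pics/v3.png

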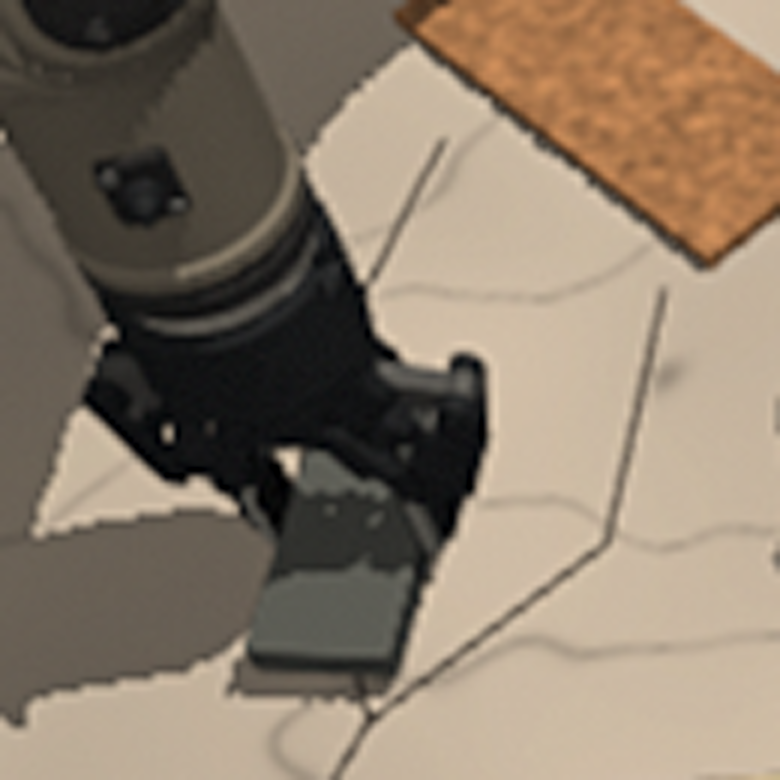

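The slab is held (weight about 0.37 kg). While closing there was an upward force of 6–8 N, so I'll check where the fingertips sit relative to the slab's underside.

```bash
python3 - <<'E'
from h import *
s=eyes.capture("scene"); st,R=pose(); p=st["tool_pos"]
crop(s,160,195,230,265,10,"pics/v4.png")
for ly in (27,33):
  for z in (8,12,16,20,24,28):
    X=p+R[:,0]*(-11)+R[:,1]*ly; X[2]=z; print(ly,z,((proj(s,X)[0]-[160,195]+.4)*10).round(0))
# slab lower +x corners if bottom at p.z-2.5
E
```

```text
27 8 [412. 416.]
27 12 [408. 408.]
27 16 [403. 399.]
27 20 [399. 390.]
27 24 [394. 381.]
27 28 [389. 372.]
33 8 [438. 418.]
33 12 [434. 409.]
33 16 [429. 400.]
33 20 [425. 391.]
33 24 [420. 382.]
33 28 [416. 373.]
```

View pics/v4.png

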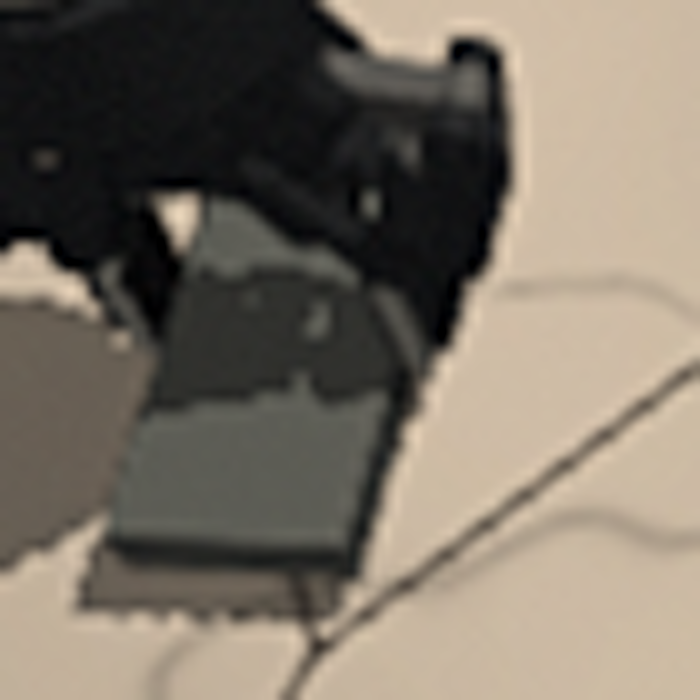

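Tip at crop (422,380) means z≈21, about 7 mm above the slab's underside, so the grip is good. Lifting, turning back 12°, and carrying over.

Emit:
{"api": "apply_moves", "payload": {
  "deltas": [
    [0.4,0,0,-0.5,0,0,0],
    [0.4,0,0,-0.9,0,0,0],
    [0.4,0,0,-1,0,0,-0.1],
    [0.4,0,0,-1,0,0,-0.2],
    [0.4,0,0,-0.8,0,0,-0.11]
  ]
}}

```text
clock: 22.27
tool_pos: [508.2, -327.7, 102.4]
eef_rot: [0.001, 0.012, 1.0, -0.0]
contact_force: [0.7, 0.1, -2.5]
gripper_width: 52.6
```

Emit:
{"api": "apply_moves", "payload": {
  "deltas": [
    [0.4,0,0.4,-0.4,0,0,0],
    [0.4,0,0.8,0,0,0,0],
    [0.4,0,1,0,0,0,0],
    [0.4,0,1,0,0,0,0],
    [0.4,0,1,0,0,0,0]
  ]
}}

```text
clock: 22.68
tool_pos: [509.8, -241.6, 108.1]
eef_rot: [-0.0, 0.015, 1.0, 0.0]
contact_force: [0.2, 0.5, -3.6]
gripper_width: 52.7
```

Emit:
{"api": "apply_moves", "payload": {
  "deltas": [
    [0.4,0,1,0,0,0,0],
    [0.4,0,1,0,0,0,0],
    [0.4,0,1,0,0,0,0],
    [0.4,0,1,0,0,0,0],
    [0.4,0,1,0,0,0,0]
  ]
}}

```text
clock: 23.1
tool_pos: [512.4, -141.5, 108.1]
eef_rot: [-0.0, 0.015, 1.0, 0.0]
contact_force: [-0.2, 0.3, -3.2]
gripper_width: 53.0
```

Emit:
{"api": "apply_moves", "payload": {
  "deltas": [
    [0.4,0,1,0,0,0,0],
    [0.4,0,1,0,0,0,0],
    [0.4,0,1,0,0,0,0],
    [0.4,0,1,0,0,0,0],
    [0.4,0,1,0,0,0,0]
  ]
}}

```text
clock: 23.52
tool_pos: [515.2, -41.8, 108.2]
eef_rot: [-0.0, 0.015, 1.0, 0.0]
contact_force: [0.4, -0.8, -4.1]
gripper_width: 52.8
```

Emit:
{"api": "apply_moves", "payload": {
  "deltas": [
    [0.4,0,1,0,0,0,0],
    [0.4,0,1,0,0,0,0],
    [0.4,0,1,0,0,0,0],
    [0.4,0,1,0,0,0,0],
    [0.4,0,1,0,0,0,0]
  ]
}}

```text
clock: 23.93
tool_pos: [517.9, 58.0, 108.2]
eef_rot: [-0.0, 0.015, 1.0, 0.0]
contact_force: [-0.2, -0.9, -3.9]
gripper_width: 52.6
```

Emit:
{"api": "apply_moves", "payload": {
  "deltas": [
    [0.4,0,1,0,0,0,0],
    [0.4,0,1,0,0,0,0],
    [0.4,0,1,0,0,0,0],
    [0.4,0,1,0,0,0,0],
    [0.4,0,1,0,0,0,0]
  ]
}}

```text
clock: 24.35
tool_pos: [520.7, 157.8, 108.2]
eef_rot: [-0.0, 0.015, 1.0, -0.0]
contact_force: [-0.4, 0.7, -3.6]
gripper_width: 52.3
```

Emit:
{"api": "apply_moves", "payload": {
  "deltas": [
    [0.4,0,1,0,0,0,0],
    [0.4,0,1,0,0,0,0],
    [0.4,0,1,0,0,0,0],
    [0.4,0,0.7,0,0,0,0],
    [0.4,0,0.4,0,0,0,0]
  ]
}}

```text
clock: 24.77
tool_pos: [523.0, 241.3, 108.1]
eef_rot: [-0.0, 0.013, 1.0, 0.0]
contact_force: [-0.9, 1.5, -3.5]
gripper_width: 52.7
```

Emit:
{"api": "apply_moves", "payload": {
  "deltas": [
    [0.4,0.3,0.8,0,0,0,0],
    [0.4,0.4,1,0,0,0,0],
    [0.4,0.4,1,0.2,0,0,0],
    [0.4,0.4,0.9,0.5,0,0,0],
    [0.4,0.1,0.5,0.6,0,0,0]
  ]
}}

```text
clock: 25.18
tool_pos: [493.1, 326.2, 82.5]
eef_rot: [0.0, 0.013, 1.0, 0.001]
contact_force: [-0.1, 0.1, -3.7]
gripper_width: 52.6
```

Emit:
{"api": "apply_moves", "payload": {
  "deltas": [
    [0.4,0,0.1,0.5,0,0,0],
    [0.4,0,0,0.2,0,0,0],
    [0.4,0,0,0,0,0,0],
    [0.4,0,0,0,0,0,0],
    [0.4,0,0,0,0,0,0]
  ]
}}

```text
clock: 25.6
tool_pos: [495.6, 323.9, 68.8]
eef_rot: [0.001, 0.015, 1.0, -0.0]
contact_force: [0.3, 0.5, -2.8]
gripper_width: 53.0
```

```bash
python3 - <<'E'
from h import *
s=read_state();print(s["tool_pos"],s["contact_force"],s["eef_rot"],s["gripper_width"])
c=eyes.capture("scene"); crop(c,410,100,510,220,6,"pics/w1.png")
c=eyes.capture("top"); crop(c,150,160,240,260,7,"pics/w2.png")
E
```

```text
[495.64482855 323.89959785  68.76449488] [ 0.31904018  0.49130668 -2.83043942] [ 5.52764515e-04  1.54639208e-02  9.99880266e-01 -1.26021141e-04] 53.02853511276089
```

View pics/w1.png

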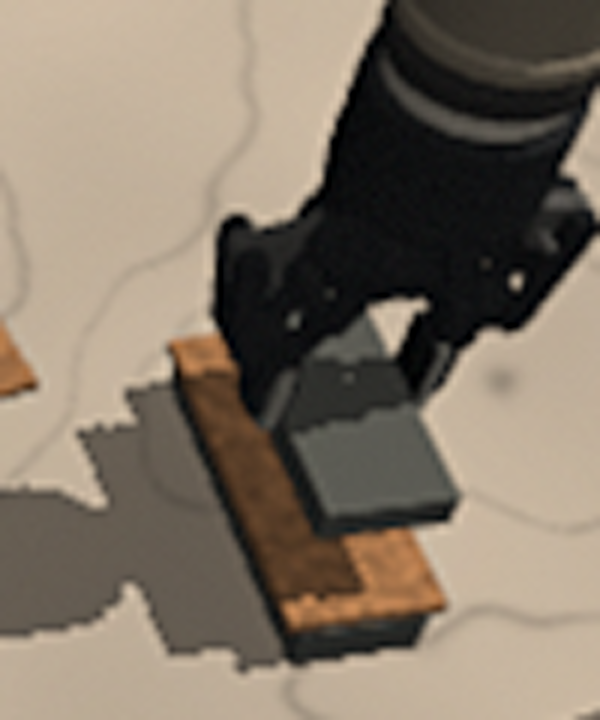

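View pics/w2.png

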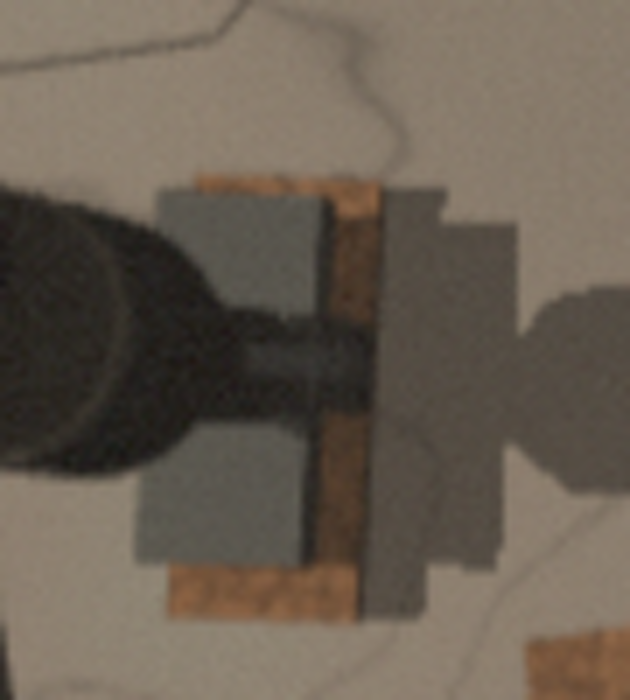

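```bash
python3 - <<'E'
from h import *
t=eyes.capture("top");s=eyes.capture("scene")
T=lambda L:np.array(L)/7+[150,160]-.4
P=ray(t,T([(157,187),(323,196),(303,567),(137,563)]),83.3);print(P.round(1),"c",P.mean(0))
for a,b in((0,3),(1,2),(0,1)):
    d=P[a]-P[b];print(np.linalg.norm(d),np.degrees(np.arctan2(d[1],d[0])))
# cork in same view
C=ray(t,T([(380,180),(358,622),(168,616)]),28);print("cork",C.round(1)); d=C[0]-C[1];print(np.degrees(np.arctan2(d[1],d[0])),(C[0]+C[2])/2)
S=lambda L:np.array(L)/6+[410,100]-.4
Q=ray(s,S([(457,492),(318,518)]),83.3);print("scene +x corners",Q.round(1))
print(read_state()["tool_pos"])
E
```

```text
[[557.8 349.8  83.3]
 [554.9 295.8  83.3]
 [435.8 298.5  83.3]
 [436.9 351.9  83.3]] c [496.34894947 323.98725683  83.3       ]
120.9042040714036 -1.0113620467638442
119.12130922051094 -1.3464271429550054
54.086811331868454 86.89308251018271
cork [[567.4 293.1  28. ]
 [418.1 296.3  28. ]
 [419.9 360.5  28. ]]
-1.2090791772866516 [493.67280894 326.80554676  28.        ]
scene +x corners [[551.2 350.9  83.3]
 [552.9 294.7  83.3]]
[495.01175676 325.14914469  68.90916446]
```

Slab level, yaw -1.2° (cork -1.2 to -1.5°). Its centre is off by about (-1.5, +2) mm, so I'll correct that while lowering.

Emit:
{"api": "apply_moves", "payload": {
  "deltas": [
    [0.4,0.07,0.1,0.2,0,0,0],
    [0.4,0,0,0.5,0,0,0],
    [0.4,0,0,0.5,0,0,0],
    [0.4,0,0,0.25,0,0,0],
    [0.4,0,0,0.1,0,0,0]
  ]
}}

```text
clock: 26.22
tool_pos: [491.8, 326.7, 35.3]
eef_rot: [-0.001, 0.014, 1.0, -0.001]
contact_force: [0.8, -1.0, -3.4]
gripper_width: 53.0
```

Emit:
{"api": "apply_moves", "payload": {
  "deltas": [
    [0.4,0,0,0.05,0,0,0],
    [0.4,0,0,0.05,0,0,0],
    [0.4,0,0,0.04,0,0,0],
    [0.4,0,0,0.03,0,0,0],
    [0.4,0,0,0.02,0,0,0]
  ]
}}

```text
clock: 26.63
tool_pos: [493.3, 327.6, 33.8]
eef_rot: [0.0, 0.014, 1.0, 0.0]
contact_force: [1.2, 1.1, -4.6]
gripper_width: 52.4
```

Emit:
{"api": "apply_moves", "payload": {
  "deltas": [
    [0.4,0,0,0.03,0,0,0],
    [0.4,0,0,0.03,0,0,0],
    [0.4,0,0,0.03,0,0,0],
    [0.4,0,0,0.02,0,0,0],
    [0.4,0,0,0.02,0,0,0]
  ]
}}

```text
clock: 27.05
tool_pos: [493.1, 327.5, 30.9]
eef_rot: [0.0, 0.014, 1.0, 0.0]
contact_force: [-0.4, 0.2, -4.5]
gripper_width: 52.4
```

Emit:
{"api": "apply_moves", "payload": {
  "deltas": [
    [0.4,0,0,0.02,0,0,0],
    [0.4,0,0,0.01,0,0,0],
    [0.4,0,0,0.01,0,0,0],
    [0.4,0,0,0.01,0,0,0],
    [0.4,0,0,0,0,0,0]
  ]
}}

```text
clock: 27.47
tool_pos: [493.1, 327.5, 30.6]
eef_rot: [-0.0, 0.014, 1.0, 0.0]
contact_force: [-3.8, -1.8, 5.0]
gripper_width: 52.7
```

The slab touched down at TCP z=30.6 as expected (force rose from -4 to +5 N). Releasing and rising.

Emit:
{"api": "apply_moves", "payload": {
  "deltas": [
    [0.66,0,0,0,0,0,0],
    [0.75,0,0,0,0,0,0],
    [0.9,0,0,0,0,0,0],
    [1,0,0,0,0,0,0],
    [1,0,0,0,0,0,0]
  ]
}}

```text
clock: 27.88
tool_pos: [493.3, 327.6, 29.9]
eef_rot: [0.0, 0.014, 1.0, 0.0]
contact_force: [-0.5, -0.0, 0.9]
gripper_width: 84.9
```

Emit:
{"api": "apply_moves", "payload": {
  "deltas": [
    [1,0,0,-0.2,0,0,0],
    [1,0,0,-0.5,0,0,0],
    [1,0,0,-0.8,0,0,0],
    [1,0,0,-1,0,0,0],
    [1,0,0,-1,0,0,0]
  ]
}}

```text
clock: 28.3
tool_pos: [493.1, 327.4, 101.3]
eef_rot: [0.0, 0.014, 1.0, 0.0]
contact_force: [-0.2, -0.2, 0.6]
gripper_width: 85.4
```

Emit:
{"api": "apply_moves", "payload": {
  "deltas": [
    [1,0.5,-0.5,-1,0,0,0],
    [1,0.5,-1,-0.5,0,0,0],
    [1,0.5,-1,0,0,0,0],
    [1,0.5,-1,0,0,0,0],
    [1,0,-1,0,0,0,0]
  ]
}}

```text
clock: 28.72
tool_pos: [448.8, 238.2, 131.0]
eef_rot: [-0.0, 0.013, 1.0, 0.001]
contact_force: [-0.3, 0.2, -0.2]
gripper_width: 85.3
```

Emit:
{"api": "apply_moves", "payload": {
  "deltas": [
    [1,0,-1,0,0,0,0],
    [1,0,-1,0,0,0,0],
    [1,0,-1,0,0,0,0],
    [1,0,-1,0,0,0,0],
    [1,0,-1,0,0,0,0]
  ]
}}

```text
clock: 29.13
tool_pos: [448.0, 137.8, 130.9]
eef_rot: [0.001, 0.014, 1.0, 0.0]
contact_force: [0.1, -0.4, -0.3]
gripper_width: 84.9
```

Emit:
{"api": "apply_moves", "payload": {
  "deltas": [
    [1,0,-1,0,0,0,0],
    [1,0,-1,0,0,0,0],
    [1,0,-1,0,0,0,0],
    [1,0,-0.6,0,0,0,0],
    [1,0,0,0,0,0,0]
  ]
}}

```text
clock: 29.55
tool_pos: [445.8, 63.8, 130.8]
eef_rot: [0.001, 0.017, 1.0, -0.0]
contact_force: [-0.2, -0.3, -0.0]
gripper_width: 85.2
```

```bash
python3 - <<'E'
from h import *
s=read_state();print(s["clock"],s["tool_pos"],s["contact_force"],s["gripper_width"])
c=eyes.capture("scene"); crop(c,420,120,500,220,6,"pics/x1.png"); cv2.imwrite("pics/x3.png",c["pixels"][:,:,::-1])
c=eyes.capture("top"); crop(c,160,170,230,260,6,"pics/x2.png")
E
```

```text
29.55 [445.77919017  63.76063168 130.76562859] [-0.22241561 -0.33339068 -0.04973   ] 85.19984007942496
```

View pics/x1.png

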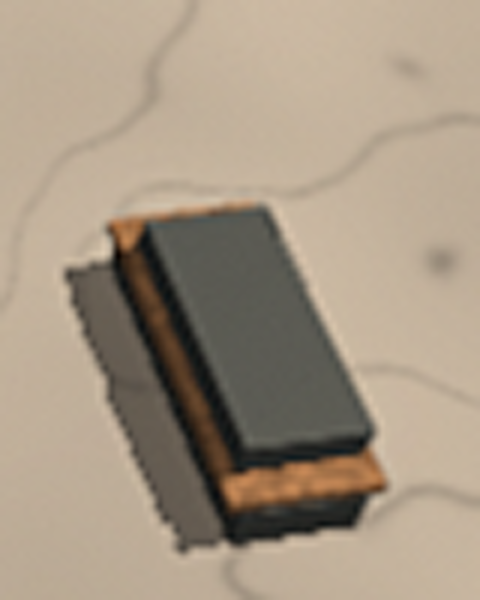

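View pics/x2.png

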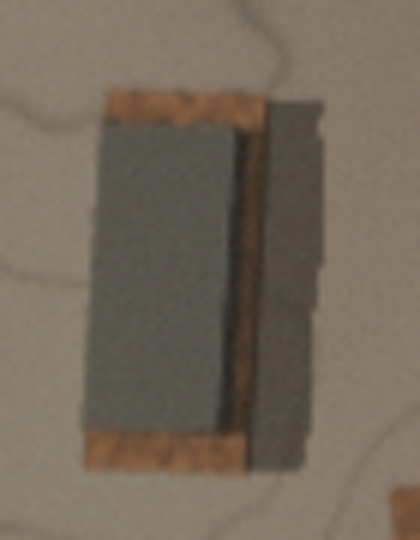

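View pics/x3.png

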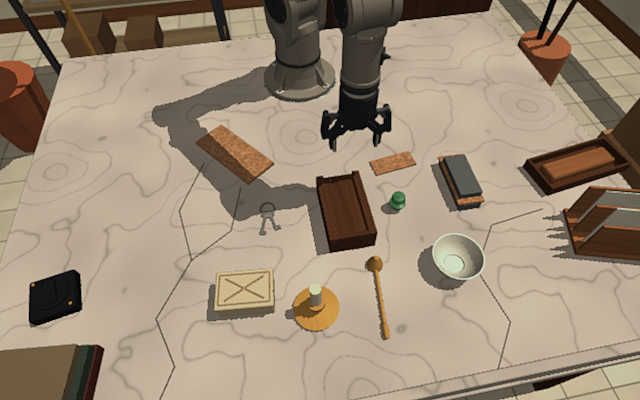

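```bash
python3 - <<'E'
from h import *
t=eyes.capture("top");s=eyes.capture("scene")
def rep(n,P):
    d=(P[0]-P[3]+P[1]-P[2]); print(n,P.mean(0).round(1),"yaw",np.degrees(np.arctan2(d[1],d[0])).round(2),"L",np.linalg.norm(d/2).round(1))
T=lambda L:np.array(L)/6+[160,170]-.4
S=lambda L:np.array(L)/6+[420,120]-.4
rep("short top",ray(t,T([(105,124),(237,128),(219,431),(83,429)]),45))
rep("cork top",ray(t,T([(107,90),(267,95),(246,471),(84,468)]),28))
rep("short scene",ray(s,S([(375,432),(243,450),(145,222),(268,207)]),45))
rep("cork scene",ray(s,S([(385,487),(230,508),(108,228),(258,203)]),28))
print(read_state()["joint_vel"].round(3))
E
```

```text
short top [493.7 327.1  45. ] yaw -1.93 L 118.1
cork top [493.8 326.6  28. ] yaw -1.54 L 148.7
short scene [491.8 330.4  45. ] yaw -2.32 L 118.8
cork scene [491.8 329.7  28. ] yaw -2.47 L 148.7
[-0.003  0.005 -0.006  0.001  0.002 -0.     0.002]
```

Both views put the short slab and the cork within 1 mm and 0.5° of each other, on the long slab's start position. Handing in.

```bash
python3 -c "
from cell import r
print(r.sign_off())"
```

```text
the job is handed in; nothing more can be done
None
```

The stack is built and handed in at about 30 s of the 72 s; sign-off gave no verdict.

- **Cork:** I slid the middle-sized sheet, the one in the ledge, with 5–7 N. It overhung the front by about 53 mm and still lay flat. I then gripped it by that end, laid it on the long slab and let go. It came to rest with its centre within about 1 mm of the long slab's centre.
- **Short slab:** I set it on the cork at touchdown force of about 5 N and released it. The final top view has the short slab's centre at (493.7, 327.1) mm and the cork's at (493.8, 326.6) mm. The long slab was at (493.9, 326.7) mm at the start. Yaws agree within about 0.5°.
- **Disagreement between cameras:** the scene view reads about 2 mm lower in x and 3 mm higher in y than the top view. It does so for both pieces, so the alignment is not affected.
- **Force during the slab grasp:** an upward force of 6–8 N showed while the fingers closed on the short slab. I put it down to the pads' swing. The fingertips measured about 7 mm above the slab's underside, so I went on.
- **Not measured at the end:** the long slab's own position, because the cork covers it. It looked unmoved under the stack. The other things on the shelf look in their places in the last picture, by eye only.

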